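# Chocolate tins: feel which is full

### The arm

A 7-joint arm with a two-finger parallel gripper is mounted at the origin on the work surface. World frame = base frame: x ahead of the robot, y to its left, z up, the work surface at z = 0. Lengths are in mm, angles in rad, forces in N, time in s.
With the tool pointing down it reaches from about 400 to 850 mm from the base axis. Payload 4.4 kg.
Tool frame: the origin (TCP) lies midway between the tips of the shut fingers; the grasp point (between the pads) lies 19 mm behind it; z points along the fingers, y is the line along which they close (so a half turn about z gives the same grasp; the last joint's range is limited). The gripper opens to 94 mm and grips with 3 to 60 N. Pads are 16 mm wide; open, the fingers measure 119 mm over their backs; the gripper's body (75 mm by 177 mm) begins 78 mm behind the grasp point.
Start: joints at [1.231, 0.628, 0.038, 1.517, -0.027, 0.996, -0.02], TCP at [175.783, -625.794, 205.478] pointing down, gripper open.
Joint ranges: [-3.06, 3.06], [-0.37, 2.12], [-1.25, 1.32], [0.18, 2.47], [-1.1, 4.24], [0.23, 1.98], [-2.94, 2.94]. Speed limits (rad/s): [2.57, 2.57, 3.14, 3.14, 3.14, 3.14, 3.14].

### API

Orientations are given as [roll, pitch, yaw] about the fixed x, y, z axes, in that order (R = Rz(yaw) Ry(pitch) Rx(roll)).
In Python, from rig import * gives the robot as it stands.
- The arm moves only by the tool carry_out, never from a script. Its argument "series" is one flat list of numbers, 4 for each row, row after row: the shift along the tool's x, y, z scaled (see below), then the turn about the tool's z scaled (see below). A call has 1 to 5 rows; each row shifts and turns the commanded pose from where the row before left it, along the tool's axes as they then stand; what a row does not reach is not made up. The controller multiplies each number of a shift by 0.6 m and each number of a turn by pi/2 rad. A row lasts 1/10 s, in which the tool goes at most 50 mm and 8.59 degrees, less where a joint would pass 70% of its speed; a pose out of reach is approached as far as the arm can. A call with a number of a shift or a turn outside -1 to 1 is refused whole. A call with a gripper value outside its range is refused whole. "jaw" is the opening, from 0 (shut) to 1 (fully open), set as the call begins (left out, the last holds). The fingers move at their own pace and stop on an object; "force" is the grip in N (left out, the last holds). Time passes only in rows, so rows that do not move let the fingers close. It gives the time, the measured TCP pose, the force, the opening and the grip force at its end, in the units of the state.
- sense(): the state, without advancing time (a new reading comes with each control period).
- grab_frame(name): name is "scene" or "top"; returns (picture, depth): 400x640x3 uint8, red, green, blue; 400x640 float32, mm along the optical axis (not along the pixel's ray), 0 where there is no reading.
- camera_params(name): a dict with "K" (3x3 intrinsics, pixels), "view" (4x4, takes a point from world to camera coordinates). Camera axes: x right, y down, z forward; pixel columns grow to the right and rows downward; lengths in mm; the calibration is good to about 2 mm. A picture is of the moment at which its call begins. camera_params takes no time and is no camera call.
- finish_job(): hands the job in; it is judged then, once.
Trained networks look in the newest picture that a camera, given by its name, has taken for a name from the list of things; names that differ only in an ending like _2 or _b are one class to them, and where a whole thing is asked for, a point or a joint stands for the part that bears it (a point fixed in the world has none). Each returns a list of dicts, best first, with "conf" (0 to 1); they miss things now and then, are a little off and sometimes report something else, mostly with a low value. They report only what shows in the picture. A call takes as long as a camera call. They do not tell look-alikes from the thing itself.
- search_frame(camera, thing): "extent" ([left, top, right, bottom] in pixels, round what is visible of it).
- cut_out(camera, thing): "mask" (400x640 bool, what is visible of it) and "extent" ([left, top, right, bottom] in pixels, round what is visible of it).
- place_of(camera, thing): "position" ([column, row] in pixels: a listed point, or the origin of a listed thing).
The state is a dict: "t": time; "joint_pos": joint angles; "joint_velocities": joint speeds; "tau": joint torques, N m; "ee_pos": TCP position; "eef_rot": TCP orientation; "ft_force": force on the tool from outside, world axes, zero at the start; "torque": the same for the moment, N m; "grip_width": opening from 0.0 (shut) to 1.0 (fully open); "grasp_force": force on a finger pad.
Only numpy, scipy, OpenCV 4.12 (cv2) and the standard library are available. Lean on these libraries where they do the work, as an engineer would, in place of code of your own. Each camera call takes 0.05 s, during which the arm holds its last target. There are 200 camera calls.

### The job

Three look-alike blue chocolate tins stand on the bakery counter: one is full, one half full, one empty, and only their weight tells. Hang the full one by its handle on the twin hook under the glass shelf, stand the empty one flat in the free half of the washing-up tray, and leave the half-full one upright where it stood (put it back there if you lifted it). Do not drop or tip the tins over, and leave the other things on the counter and the mug in the tray alone.

Things in the scene. Friction and masses are not known exactly. Their poses are not given: they have to be found in the camera images.
- tin_a: blue lidded tin, white label, rigid carrying handle; three look alike. Body 80 (x) x 130 (y) x 85 (z) mm; above it a brass bar, 10 mm thick, along y at height 155 mm, on two 8 mm steel uprights at y = +-55 mm (65 mm free under the bar). Origin: centre of the underside, z up. Any tin may be empty (0.20-0.24 kg all up), half full (0.41-0.47 kg) or full (0.63-0.73 kg)
- tin_b: blue lidded tin, white label, rigid carrying handle; three look alike. Body 80 (x) x 130 (y) x 85 (z) mm; above it a brass bar, 10 mm thick, along y at height 155 mm, on two 8 mm steel uprights at y = +-55 mm (65 mm free under the bar). Origin: centre of the underside, z up. Any tin may be empty (0.20-0.24 kg all up), half full (0.41-0.47 kg) or full (0.63-0.73 kg)
- tin_c: blue lidded tin, white label, rigid carrying handle; three look alike. Body 80 (x) x 130 (y) x 85 (z) mm; above it a brass bar, 10 mm thick, along y at height 155 mm, on two 8 mm steel uprights at y = +-55 mm (65 mm free under the bar). Origin: centre of the underside, z up. Any tin may be empty (0.20-0.24 kg all up), half full (0.41-0.47 kg) or full (0.63-0.73 kg)
- tin_a_bar (a point): middle of the grip bar of tin_a (on the bar's axis), 155 mm above the underside; axes as the tin's
- tin_b_bar (a point): middle of the grip bar of tin_b (on the bar's axis), 155 mm above the underside; axes as the tin's
- tin_c_bar (a point): middle of the grip bar of tin_c (on the bar's axis), 155 mm above the underside; axes as the tin's
- rack: fixed countertop rack whose own -x faces the robot. Origin on the counter under its middle, z up. Two brass uprights (20 mm square) at x = 0, y = +-150 mm carry a glass shelf and, under it, a rail with a twin hook pointing to -x. On the shelf lie pastries. At the foot of each upright a 30 mm wide, 12 mm high brass foot spans x = -60..100 mm
- hook_seat (a point): resting place of the middle of a hung bar (rack x = -100, y = 0, z = 235 mm; bar along y; axes as rack's). Two 8 mm dark steel prongs at y = +-30 mm run from the rail (x = 0, z 226-250) to a level seat, top z = 230 mm, x = -85..-115, then turn up to tips at x = -141, top z = 252 mm. Fingers fit between the prongs
- shelf_edge (a point): middle of the glass shelf's lower front edge (rack x = -80, z = 370 mm); shelf 10 mm thick, rack y +-170 mm, back to x = +105. It leaves no room for an upright gripper over the hook seat: lean the tool back towards the robot by 25 to 45 degrees
- tray: fixed shallow steel washing-up tray, 190 (x) x 310 (y) x 14 (z) mm outside, 5 mm floor and walls. Origin: centre of the underside. A mug stands in its +y half, the -y half is free (a tin fits there with its length along the tray's y, centred about y = -70 mm)
- mug: white cup, 72 mm wide, 85 mm tall, in the tray; bystander. Origin: centre of underside
- price_frame: small gold price frame, 24 x 62 x 86 mm, standing; bystander. Origin: centre of underside
- canele: dark brown fluted cake, 56 mm wide, 58 mm tall; bystander. Origin: centre of underside
- brioche: golden brioche with a round head, 72 mm wide, 79 mm tall; bystander. Origin: centre of underside
- syrup: amber syrup bottle, 66 mm wide, 220 mm tall; bystander. Origin: centre of underside
- jam: red jam jar with brass cap, 72 mm wide, 90 mm tall; bystander. Origin: centre of underside
Mind the look-alikes: they are no part of the job. What is shaped like the tin_c but orange is not meant.

How it is judged (in metres and radians):
At the end, for the whole second after the job is handed in: Full tin hangs on the hook (bar within 30 mm of the seat, over 5.4 N on the hook, within 0.2 rad of upright); empty tin stands in the tray (1 to 3.2 N on it, within 130 mm of its centre, upright to 0.1 rad); half-full tin upright within 50 mm of its start; all still (faint sway ok) (((distance between tin_a_bar and hook_seat below 0.03 m and contact force between rack and tin_a above 5.4 N and angle between tin_a's own z axis and vertical below 0.2 rad and contact force between tray and tin_b between 1 and 3.2 N and angle between each of tin_b, tin_c's own z axis and vertical below 0.1 rad and height (world z) of tin_b below 0.015 m and horizontal distance between tin_b and tray below 0.13 m and distance of tin_c from where it was at the start of the episode below 0.05 m and linear speed of tin_a below 0.15 m/s and linear speed of each of tin_b, tin_c below 0.05 m/s) or (distance between tin_a_bar and hook_seat below 0.03 m and contact force between rack and tin_a above 5.4 N and angle between tin_a's own z axis and vertical below 0.2 rad and contact force between tray and tin_c between 1 and 3.2 N and angle between each of tin_c, tin_b's own z axis and vertical below 0.1 rad and height (world z) of tin_c below 0.015 m and horizontal distance between tin_c and tray below 0.13 m and distance of tin_b from where it was at the start of the episode below 0.05 m and linear speed of tin_a below 0.15 m/s and linear speed of each of tin_c, tin_b below 0.05 m/s) or (distance between tin_b_bar and hook_seat below 0.03 m and contact force between rack and tin_b above 5.4 N and angle between tin_b's own z axis and vertical below 0.2 rad and contact force between tray and tin_a between 1 and 3.2 N and angle between each of tin_a, tin_c's own z axis and vertical below 0.1 rad and height (world z) of tin_a below 0.015 m and horizontal distance between tin_a and tray below 0.13 m and distance of tin_c from where it was at the start of the episode below 0.05 m and linear speed of tin_b below 0.15 m/s and linear speed of each of tin_a, tin_c below 0.05 m/s) or (distance between tin_b_bar and hook_seat below 0.03 m and contact force between rack and tin_b above 5.4 N and angle between tin_b's own z axis and vertical below 0.2 rad and contact force between tray and tin_c between 1 and 3.2 N and angle between each of tin_c, tin_a's own z axis and vertical below 0.1 rad and height (world z) of tin_c below 0.015 m and horizontal distance between tin_c and tray below 0.13 m and distance of tin_a from where it was at the start of the episode below 0.05 m and linear speed of tin_b below 0.15 m/s and linear speed of each of tin_c, tin_a below 0.05 m/s) or (distance between tin_c_bar and hook_seat below 0.03 m and contact force between rack and tin_c above 5.4 N and angle between tin_c's own z axis and vertical below 0.2 rad and contact force between tray and tin_a between 1 and 3.2 N and angle between each of tin_a, tin_b's own z axis and vertical below 0.1 rad and height (world z) of tin_a below 0.015 m and horizontal distance between tin_a and tray below 0.13 m and distance of tin_b from where it was at the start of the episode below 0.05 m and linear speed of tin_c below 0.15 m/s and linear speed of each of tin_a, tin_b below 0.05 m/s) or (distance between tin_c_bar and hook_seat below 0.03 m and contact force between rack and tin_c above 5.4 N and angle between tin_c's own z axis and vertical below 0.2 rad and contact force between tray and tin_b between 1 and 3.2 N and angle between each of tin_b, tin_a's own z axis and vertical below 0.1 rad and height (world z) of tin_b below 0.015 m and horizontal distance between tin_b and tray below 0.13 m and distance of tin_a from where it was at the start of the episode below 0.05 m and linear speed of tin_c below 0.15 m/s and linear speed of each of tin_b, tin_a below 0.05 m/s))); the robot touches nothing.
It fails at once if a bystander is moved by more than 30 mm or knocked over (distance of any of price_frame, canele, brioche, syrup, jam, mug from where it was at the start of the episode above 0.03 m or angle between any of price_frame, canele, brioche, syrup, jam, mug's own z axis and vertical above 0.5 rad).
It fails at once if a tin is tipped over (more than 0.9 rad from upright) (angle between any of tin_a, tin_b, tin_c's own z axis and vertical above 0.9 rad).
It fails at once if a tin is dropped (falls free of the fingers at more than 1 m/s, about 50 mm) ((linear speed of tin_a above 1 m/s and contact force between the fingers and tin_a below 0.1 N) or (linear speed of tin_b above 1 m/s and contact force between the fingers and tin_b below 0.1 N) or (linear speed of tin_c above 1 m/s and contact force between the fingers and tin_c below 0.1 N)).
It also fails if it takes over 72 s, if anything falls off the work surface, if the arm or the gripper's body presses on something with over 40 N, if the wrist force passes 120 N, or if a joint passes its speed limit or range.

## Working session

There is one attempt and no reset: what is moved stays moved. The work goes in short steps, Python scripts to look and compute and a tool call to move; the robot and the scene stay as the last step left them, time stands still between calls to the robot, and variables do not carry over. Pictures are saved under pics/ and viewed, at most 13 in all, crops included, and the job is handed in when it is done.

Besides the shell and the picture viewer there is one more tool, called by a JSON object that holds its "method" and its "body". carry_out: Moves the arm, as the interface text tells. Shifts and turns lie within -1 to 1; 1 stands for 0.6 m of shift or pi/2 rad of turn. Its arguments: {"type":"object","properties":{"series":{"type":"array"},"jaw":{"type":"number"},"force":{"type":"number"}},"required":["series"]}

```bash
mkdir -p pics; ls; python3 - <<'E'
from rig import *
import cv2, numpy as np
for n in ("scene","top"):
    im,d=grab_frame(n); cv2.imwrite(f"pics/{n}0.png",im[:,:,::-1]); np.save(f"d_{n}.npy",d)
    p=camera_params(n); print(n,np.round(p["K"],1).tolist(),np.round(p["view"],3).tolist())
    for t in ("tin_a","tin_a_bar","hook_seat","shelf_edge","rack","tray","mug","syrup"):
        print(t,[(np.round(r["position"],1).tolist(),round(r["conf"],2)) for r in place_of(n,t)])
s=sense(); print({k:np.round(v,3).tolist() for k,v in s.items()})
E
```

```text
pics
scene [[517.4, 0.0, 322.5], [0.0, 517.4, 203.1], [0.0, 0.0, 1.0]] [[-0.612, 0.791, -0.0, 280.325], [0.481, 0.372, -0.794, -57.191], [-0.627, -0.486, -0.608, 1933.651], [0.0, 0.0, 0.0, 1.0]]
tin_a [([298.5, 183.5], 0.94), ([333.5, 258.9], 0.86), ([312.7, 311.8], 0.74), ([256.4, 275.9], 0.74), ([354.9, 305.8], 0.66)]
tin_a_bar [([311.3, 270.3], 0.75), ([198.8, 223.2], 0.4)]
hook_seat [([218.4, 160.0], 0.7)]
shelf_edge [([206.2, 123.3], 0.65)]
rack [([196.5, 223.3], 0.69), ([254.0, 237.7], 0.69)]
tray [([437.6, 296.5], 0.56)]
mug [([472.0, 299.2], 0.8)]
syrup [([250.1, 314.9], 0.83)]
top [[369.6, 0.0, 326.9], [0.0, 369.6, 199.6], [0.0, 0.0, 1.0]] [[-0.023, -1.0, 0.0, 7.782], [-0.99, 0.023, -0.141, 542.578], [0.141, -0.003, -0.99, 1454.769], [0.0, 0.0, 0.0, 1.0]]
tin_a [([295.3, 172.0], 0.84), ([315.3, 221.5], 0.74), ([348.8, 173.8], 0.67), ([401.0, 281.0], 0.58)]
tin_a_bar [([291.4, 166.2], 0.85)]
hook_seat [([430.0, 199.7], 0.87), ([369.5, 200.6], 0.28)]
shelf_edge [([447.5, 184.3], 0.75)]
rack [([349.0, 167.5], 0.41)]
tray [([234.5, 239.3], 0.82), ([212.5, 249.1], 0.26)]
mug [([213.9, 247.1], 0.69)]
syrup [([325.5, 144.9], 0.73)]
{'t': 0.9, 'joint_pos': [1.231, 0.628, 0.038, 1.517, -0.027, 0.996, -0.02], 'joint_velocities': [0.001, -0.002, 0.001, 0.0, -0.001, -0.0, -0.001], 'tau': [-0.0, -54.958, 1.143, -18.694, -0.052, 0.016, 0.0], 'ee_pos': [175.798, -625.773, 205.486], 'eef_rot': [-3.142, -0.0, 0.274], 'ft_force': [-0.358, -0.569, 0.642], 'torque': [-0.038, -0.021, -0.007], 'grasp_force': 0.0, 'grip_width': 0.999}
```

View pictures.

View pics/scene0.png

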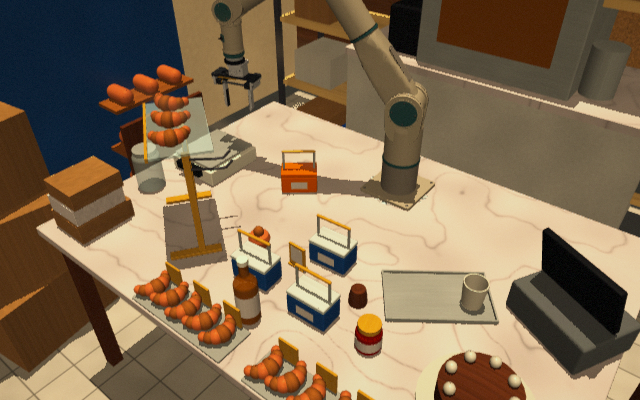

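View pics/top0.png

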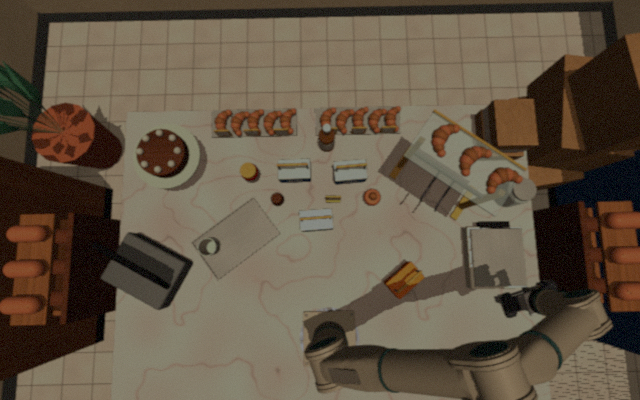

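Scene: blue tins with bars at (258,240), (335,228), (312,285); the orange look-alike at (298,178) isn't meant. Hook prongs at about (228,222), shelf at (180,125), tray at (437,297) with the mug at (474,292). Top: blue tins at (295,171), (350,171), (316,219); prongs at (410,197) and (425,200); tray at (237,238).

```bash
cat > h.py <<'E'
import numpy as np, cv2
from rig import *
def cloud(n,d):
    p=camera_params(n);K=np.array(p["K"]);V=np.array(p["view"])
    v,u=np.nonzero(d>0);z=d[v,u]
    c=np.c_[(u-K[0,2])/K[0,0]*z,(v-K[1,2])/K[1,1]*z,z]
    return (c-V[:3,3])@V[:3,:3],u,v
def ray(n,u,v):
    p=camera_params(n);K=np.array(p["K"]);V=np.array(p["view"]);R=V[:3,:3]
    d=R.T@np.linalg.solve(K,[u,v,1.]);o=-R.T@V[:3,3];return o,d
def atz(n,u,v,z):
    o,d=ray(n,u,v);return o+d*(z-o[2])/d[2]
def tri(a,b):
    (o1,d1),(o2,d2)=ray("top",*a),ray("scene",*b)
    s=np.linalg.lstsq(np.c_[d1,-d2],o2-o1,rcond=None)[0]
    p,q=o1+s[0]*d1,o2+s[1]*d2;return (p+q)/2,np.linalg.norm(p-q)
E
python3 - <<'E'
from h import *
D={n:np.load(f"d_{n}.npy") for n in("top","scene")}
C={n:cloud(n,D[n]) for n in D}
I={n:cv2.imread(f"pics/{n}0.png") for n in D}
top=C["top"]
for (u,v) in((295,171),(350,171),(316,219),(403,280)):
    c=atz("top",u,v,100)
    print("tin",u,v,c.round())
    for n in C:
        P,uu,vv=C[n]
        m=np.hypot(*(P[:,:2]-c[:2]).T)<85
        for lo,hi,nm in((140,175,"bar"),(75,95,"lid")):
            q=P[m&(P[:,2]>lo)&(P[:,2]<hi)]
            if len(q)<5: print(n,nm,len(q));continue
            (cx,cy),(w,h),a=cv2.minAreaRect(q[:,:2].astype(np.float32))
            print(n,nm,len(q),"c",round(cx),round(cy),"wh",round(w),round(h),"ang",round(a,1),"z",np.percentile(q[:,2],[10,50,90]).round())
for n in C:
    P,uu,vv=C[n]
    m=(P[:,0]>300)&(P[:,0]<900)&(P[:,1]<-100)&(P[:,1]>-650)
    for lo,hi in((215,265),(360,390),(8,16)):
        q=P[m&(P[:,2]>lo)&(P[:,2]<hi)]
        print(n,lo,hi,len(q),q.min(0).round() if len(q) else "",q.max(0).round() if len(q) else "")
    bx=[int(x) for x in (0,)]
# big views: crops
a=cv2.resize(I["top"][120:280,180:500],None,fx=2.5,fy=2.5,interpolation=3)
b=cv2.resize(I["scene"][90:340,110:510],None,fx=2,fy=2,interpolation=3)
cv2.imwrite("pics/ct.png",a);cv2.imwrite("pics/cs.png",b)
E
```

```text
tin 295 171 [650. 118. 100.]
top bar 83 c 664 126 wh 117 10 ang 89.9 z [154. 158. 163.]
top lid 558 c 663 127 wh 128 81 ang 89.2 z [80. 85. 89.]
scene bar 174 c 666 127 wh 121 12 ang 89.8 z [151. 159. 162.]
scene lid 1078 c 664 126 wh 85 132 ang 0.1 z [81. 85. 88.]
tin 350 171 [645. -97. 100.]
top bar 82 c 654 -98 wh 10 114 ang 3.5 z [155. 160. 163.]
top lid 559 c 654 -97 wh 81 130 ang 3.6 z [81. 85. 89.]
scene bar 143 c 655 -96 wh 15 120 ang 4.2 z [151. 158. 162.]
scene lid 809 c 654 -96 wh 88 134 ang 3.9 z [81. 85. 89.]
tin 316 219 [459.  39. 100.]
top bar 86 c 461 43 wh 10 115 ang 3.2 z [155. 158. 163.]
top lid 591 c 461 42 wh 80 130 ang 3.6 z [81. 84. 88.]
scene bar 143 c 462 45 wh 17 116 ang 2.6 z [149. 158. 163.]
scene lid 814 c 462 42 wh 86 133 ang 2.7 z [81. 85. 88.]
tin 403 280 [ 222. -283.  100.]
top bar 97 c 222 -293 wh 10 116 ang 38.8 z [153. 158. 162.]
top lid 631 c 221 -293 wh 82 130 ang 39.0 z [80. 84. 88.]
scene bar 94 c 225 -291 wh 19 114 ang 39.3 z [151. 158. 162.]
scene lid 479 c 224 -291 wh 89 130 ang 36.0 z [81. 85. 89.]
top 215 265 134 [ 464. -435.  224.] [ 587. -322.  254.]
top 360 390 4701 [ 434. -628.  369.] [ 779. -248.  389.]
top 8 16 471 [ 300. -643.    8.] [ 900. -100.   16.]
scene 215 265 332 [ 464. -454.  215.] [ 701. -294.  265.]
scene 360 390 2400 [ 436. -626.  360.] [ 782. -244.  390.]
scene 8 16 902 [ 300. -648.    8.] [ 900. -102.   16.]
```

View pics/ct.png

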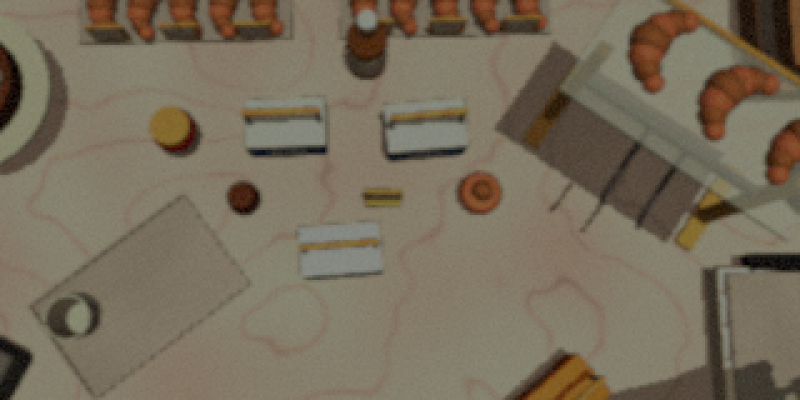

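View pics/cs.png

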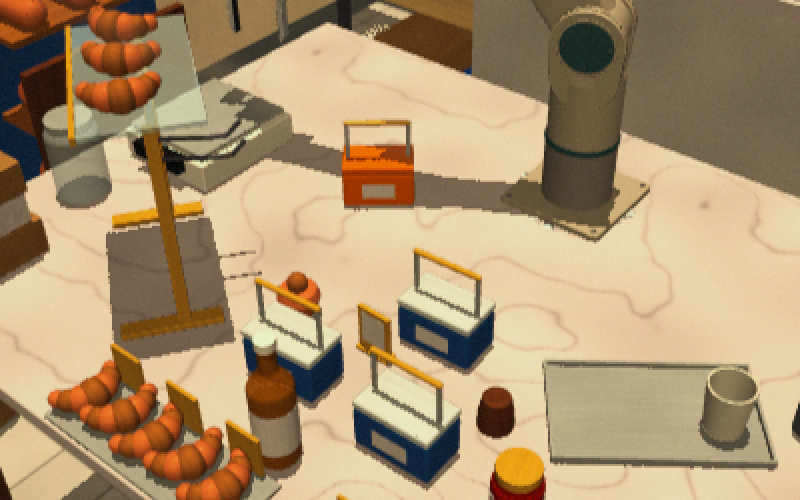

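Three blue tins, top view: A1 (295,171), A2 (350,171) and A3 (316,219). The orange one at (403,280) is excluded by its colour, as both crops show. Next I fit the rack, tray and bystanders, and read off the tool yaws.

```bash
python3 - <<'E'
from h import *
D={n:np.load(f"d_{n}.npy") for n in("top","scene")}
C={n:cloud(n,D[n]) for n in D}
for n in C:
    P,u,v=C[n]
    # prongs
    m=(P[:,0]>430)&(P[:,0]<600)&(P[:,1]<-290)&(P[:,1]>-460)&(P[:,2]>222)&(P[:,2]<262)
    q=P[m]; np.save(f"pr_{n}.npy",q)
    sh=P[(P[:,0]>400)&(P[:,0]<820)&(P[:,1]<-220)&(P[:,1]>-660)&(P[:,2]>366)&(P[:,2]<390)]
    r=cv2.minAreaRect(sh[:,:2].astype(np.float32)); print(n,"shelf",np.round(r[0]),np.round(r[1]),round(r[2],1),cv2.boxPoints(r).round().tolist(),np.median(sh[:,2]).round(1))
    pa=P[(P[:,0]>400)&(P[:,0]<820)&(P[:,1]<-220)&(P[:,1]>-660)&(P[:,2]>392)]
    a=np.deg2rad(-37); 
    print(" pastry z max",pa[:,2].max().round(),len(pa))
    tr=[r for r in cut_out(n,"tray")]
    if tr:
        M=tr[0]["mask"]; k=M[v,u]; q2=P[k]; q2=q2[(q2[:,2]<20)]
        r=cv2.minAreaRect(q2[:,:2].astype(np.float32)); print(" tray",np.round(r[0]),np.round(r[1]),round(r[2],1),tr[0]["extent"],np.percentile(q2[:,2],[5,50,95]).round(1))
q=np.vstack([np.load(f"pr_{n}.npy") for n in C])
# search rack yaw: project on y' to find two clusters 60 apart
best=None
for a in np.arange(-70,0,0.5):
    t=np.deg2rad(a); y=-np.sin(t)*q[:,0]+np.cos(t)*q[:,1]
    for c in np.arange(y.min(),y.max(),1.):
        s=np.sum(np.minimum(abs(abs(y-c)-30),8))
        if best is None or s<best[0]: best=(s,a,c)
s,a,c=best;t=np.deg2rad(a);R=np.array([[np.cos(t),np.sin(t)],[-np.sin(t),np.cos(t)]])
w=q[:,:2]@R.T; k=abs(abs(w[:,1]-c)-30)<8
print("rack yaw",a,"yc",c,len(q),k.sum(),s/len(q)); 
for lo in range(int(w[k,0].min()),int(w[k,0].max()),12):
    z=q[k][(w[k,0]>=lo)&(w[k,0]<lo+12),2]
    if len(z): print(lo,len(z),np.median(z).round(1),end=" | ")
print("\ntip x",np.percentile(w[k,0],[1,3]).round(1))
x=np.percentile(w[k,0],2)+141
print("rack origin",(R.T@[x,c]).round(1),"seat",(R.T@[x-100,c]).round(1))
# bystanders from top depth
P,u,v=C["top"]
for nm in("mug","syrup","jam","canele","brioche","price_frame"):
    r=cut_out("top",nm)
    if not r: print(nm,"none");continue
    o=P[r[0]["mask"][v,u]]; o=o[o[:,2]>30]; print(nm,round(r[0]["conf"],2),np.median(o,0).round() if len(o) else r[0]["extent"],o[:,2].max().round() if len(o) else 0)
E
```

```text
top shelf [ 606. -438.] [344. 189.] 53.8 [[428.0, -522.0], [580.0, -633.0], [784.0, -355.0], [631.0, -244.0]] 379.9
 pastry z max 431.0 1601
 tray [401. 374.] [195. 311.] 35.7 [190.7, 199.2, 278.5, 280.2] [-0.5  5.2 13.8]
scene shelf [ 607. -436.] [349. 185.] 53.9 [[429.0, -522.0], [579.0, -631.0], [785.0, -350.0], [635.0, -241.0]] 381.2
 pastry z max 430.0 1479
 tray [391. 369.] [220. 319.] 36.0 [383.0, 266.1, 497.4, 324.1] [ 0.7  5.8 14.2]
rack yaw -36.0 yc 3.0516773525874896 358 354 2.6220414821551867
594 36 247.9 | 606 38 236.6 | 618 31 230.3 | 630 37 228.2 | 642 33 228.5 | 654 40 230.8 | 666 39 233.2 | 678 38 234.0 | 690 34 234.4 | 702 16 236.9 | 714 10 238.1 | 
tip x [595.  597.9]
rack origin [ 598.8 -431.3] seat [ 517.9 -372.5]
mug 0.86 [365. 479.  70.] 96.0
syrup 0.69 [769.  -6. 144.] 224.0
jam 0.69 [656. 304.  88.] 97.0
canele 0.52 [551. 198.  54.] 63.0
brioche 0.59 [ 547. -181.   52.] 83.0
price_frame 0.58 [546. -29.  72.] 91.0
```

```bash
cat >> h.py <<'E'
from scipy.spatial.transform import Rotation as Ro
def plan(wps,step=48,deg=8.4,start=None):
    """wps: (x,y,z,turn_deg about tool z) -> prints flat series, 5 rows a call"""
    s=sense() if start is None else start
    p=np.array(s["ee_pos"],float);R=Ro.from_euler("xyz",s["eef_rot"]).as_matrix();out=[]
    for x,y,z,tn in wps:
        g=np.array([x,y,z]);n=int(max(1,np.ceil(np.linalg.norm(g-p)/step-.05),np.ceil(abs(tn)/deg-.05)));left=tn
        for i in range(n):
            r=np.round(R.T@((g-p)/(n-i))/600,3);t=round(left/(n-i)/90,3)
            p=p+R@r*600;left-=t*90;R=R@Ro.from_euler("z",t*90,degrees=True).as_matrix();out.append([*r,t])
    for i in range(0,len(out),5): print([float(v)+0 for r in out[i:i+5] for v in r])
    print("end",p.round(1),Ro.from_matrix(R).as_euler("xyz").round(3))
def st():
    s=sense();print({k:np.round(s[k],3).tolist() for k in("t","ee_pos","eef_rot","joint_pos","ft_force","grip_width","grasp_force")})
E
python3 - <<'E'
from h import *
# tool-down: turn about tool z (down) of +a changes yaw by -a
plan([(240,-520,300,-12),(330,-330,300,-25),(461,43,300,-40.5),(461,43,165,0)])
E
```

```text
[0.038, -0.035, -0.039, -0.033, 0.039, -0.033, -0.04, -0.033, 0.041, -0.031, -0.039, -0.034, 0.043, -0.029, -0.04, -0.033, 0.056, -0.042, 0.0, -0.056]
[0.059, -0.037, 0.0, -0.055, 0.063, -0.032, 0.0, -0.056, 0.065, -0.026, 0.0, -0.055, 0.067, -0.021, 0.0, -0.056, 0.07, -0.023, 0.0, -0.05]
[0.071, -0.017, 0.0, -0.05, 0.072, -0.011, 0.0, -0.05, 0.073, -0.006, 0.0, -0.05, 0.073, 0.0, 0.0, -0.05, 0.073, 0.006, 0.0, -0.05]
[0.072, 0.012, 0.0, -0.05, 0.072, 0.017, 0.0, -0.05, 0.07, 0.022, 0.0, -0.05, 0.0, 0.0, 0.075, 0.0, 0.0, 0.0, 0.075, 0.0]
[-0.001, 0.0, 0.075, 0.0]
end [460.8  42.7 165.3] [ 3.142 -0.     1.626]
```

{"method": "carry_out", "body": {"series": [0.038, -0.035, -0.039, -0.033, 0.039, -0.033, -0.04, -0.033, 0.041, -0.031, -0.039, -0.034, 0.043, -0.029, -0.04, -0.033, 0.056, -0.042, 0.0, -0.056], "jaw": 0.6}}

```text
t: 1.8
ee_pos: [259.3, -484.1, 303.5]
eef_rot: [3.134, 0.001, 0.572]
ft_force: [-0.1, 1.1, 0.2]
grip_width: 0.62
grasp_force: 0.0
```

{"method": "carry_out", "body": {"series": [0.059, -0.037, 0.0, -0.055, 0.063, -0.032, 0.0, -0.056, 0.065, -0.026, 0.0, -0.055, 0.067, -0.021, 0.0, -0.056, 0.07, -0.023, 0.0, -0.05]}}

```text
t: 2.3
ee_pos: [345.3, -287.1, 300.6]
eef_rot: [3.14, 0.0, 1.001]
ft_force: [0.6, 0.3, 0.6]
grip_width: 0.595
grasp_force: 0.0
```

{"method": "carry_out", "body": {"series": [0.071, -0.017, 0.0, -0.05, 0.072, -0.011, 0.0, -0.05, 0.073, -0.006, 0.0, -0.05, 0.073, 0.0, 0.0, -0.05, 0.073, 0.006, 0.0, -0.05]}}

```text
t: 2.8
ee_pos: [417.6, -80.0, 300.7]
eef_rot: [3.141, 0.0, 1.393]
ft_force: [0.2, -0.3, 0.1]
grip_width: 0.6
grasp_force: 0.0
```

{"method": "carry_out", "body": {"series": [0.072, 0.012, 0.0, -0.05, 0.072, 0.017, 0.0, -0.05, 0.07, 0.022, 0.0, -0.05, 0.0, 0.0, 0.0, 0.0]}}

```text
t: 3.2
ee_pos: [462.2, 49.9, 300.9]
eef_rot: [3.139, -0.004, 1.637]
ft_force: [-0.3, 0.3, 0.4]
grip_width: 0.599
grasp_force: 0.0
```

```bash
python3 - <<'E'
from h import *
st(); plan([(461,43,200,0),(461,43,136,0)],step=35)
E
```

```text
{'t': 3.2, 'ee_pos': [462.164, 49.851, 300.881], 'eef_rot': [3.139, -0.004, 1.637], 'joint_pos': [0.261, 0.284, -0.551, 1.865, 0.167, 1.035, -0.291], 'ft_force': [-0.308, 0.313, 0.414], 'grip_width': 0.599, 'grasp_force': 0.0}
[-0.004, -0.001, 0.056, 0.0, -0.004, -0.001, 0.056, 0.0, -0.004, -0.001, 0.056, 0.0, 0.0, 0.0, 0.053, 0.0, 0.0, 0.0, 0.054, 0.0]
end [461.2  43.3 135.8] [ 3.139 -0.004  1.637]
```

{"method": "carry_out", "body": {"series": [0, 0, 0.055, 0, 0, 0, 0.055, 0, 0, 0, 0.055, 0, 0, 0, 0.055, 0, 0, 0, 0.053, 0]}}

```text
t: 3.7
ee_pos: [460.7, 42.4, 135.4]
eef_rot: [3.141, 0.0, 1.625]
ft_force: [0.8, 0.1, 0.0]
grip_width: 0.603
grasp_force: 0.0
```

{"method": "carry_out", "body": {"series": [0, 0, 0, 0, 0, 0, 0, 0]}}

```text
t: 3.9
ee_pos: [460.9, 43.0, 136.9]
eef_rot: [-3.141, 0.0, 1.626]
ft_force: [0.5, -0.2, 1.4]
grip_width: 0.599
grasp_force: 0.0
```

```bash
python3 - <<'E'
from h import *
st()
E
```

```text
{'t': 3.9, 'ee_pos': [460.855, 42.996, 136.874], 'eef_rot': [-3.141, 0.0, 1.626], 'joint_pos': [0.16, 0.503, -0.442, 2.086, 0.361, 0.625, -0.475], 'ft_force': [0.537, -0.19, 1.41], 'grip_width': 0.599, 'grasp_force': 0.0}
```

{"method": "carry_out", "body": {"series": [0, 0, 0, 0, 0, 0, 0, 0, 0, 0, 0, 0, 0, 0, 0, 0, 0, 0, 0, 0], "jaw": 0, "force": 30}}

```text
t: 4.4
ee_pos: [461.0, 43.2, 136.9]
eef_rot: [3.141, 0.0, 1.626]
ft_force: [-0.2, 0.2, 0.4]
grip_width: 0.211
grasp_force: 0.0
```

{"method": "carry_out", "body": {"series": [0, 0, -0.015, 0, 0, 0, -0.025, 0, 0, 0, -0.02, 0, 0, 0, 0, 0, 0, 0, 0, 0]}}

```text
t: 4.9
ee_pos: [460.3, 43.0, 172.2]
eef_rot: [-3.141, 0.0, 1.626]
ft_force: [-0.4, -0.2, -7.0]
grip_width: 0.094
grasp_force: 30.0
```

{"method": "carry_out", "body": {"series": [0, 0, 0, 0, 0, 0, 0, 0, 0, 0, 0, 0]}}

```text
t: 5.2
ee_pos: [460.4, 43.3, 172.0]
eef_rot: [-3.141, -0.0, 1.626]
ft_force: [-0.5, -0.4, -7.1]
grip_width: 0.096
grasp_force: 30.0
```

```bash
python3 - <<'E'
from h import *
st(); im,d=grab_frame("scene"); cv2.imwrite("pics/s1.png",im[90:340,110:510,::-1].repeat(2,0).repeat(2,1)); st()
E
```

```text
{'t': 5.2, 'ee_pos': [460.436, 43.251, 172.009], 'eef_rot': [-3.141, -0.0, 1.626], 'joint_pos': [0.193, 0.449, -0.481, 2.05, 0.311, 0.714, -0.43], 'ft_force': [-0.483, -0.379, -7.112], 'grip_width': 0.096, 'grasp_force': 29.997}
{'t': 5.25, 'ee_pos': [460.524, 43.255, 172.104], 'eef_rot': [-3.141, -0.0, 1.626], 'joint_pos': [0.193, 0.448, -0.481, 2.05, 0.311, 0.714, -0.43], 'ft_force': [0.292, -0.108, -6.362], 'grip_width': 0.096, 'grasp_force': 29.997}
```

View pics/s1.png

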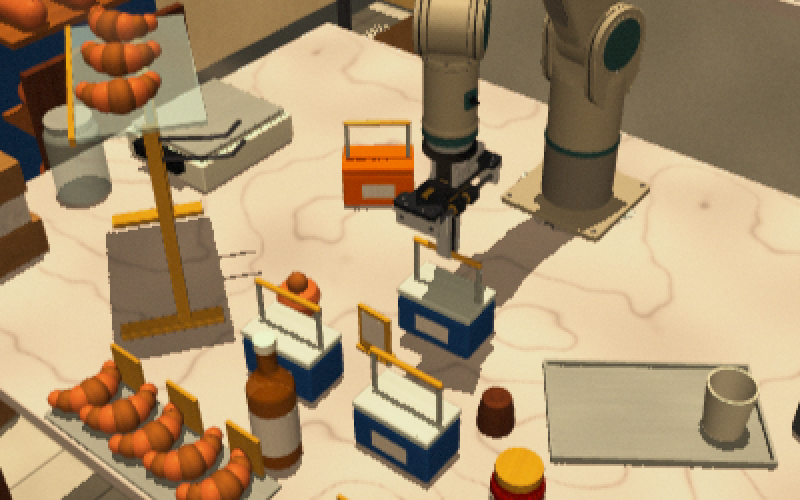

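It weighs about 6.7 N, so A3 is the full tin; the picture shows it held level at crop pixel (445,310). I put it back for now, do the empty tin first, and weigh A1 next.

{"method": "carry_out", "body": {"series": [0, 0, 0.02, 0, 0, 0, 0.025, 0, 0, 0, 0.015, 0, 0, 0, 0, 0, 0, 0, 0, 0]}}

```text
t: 5.75
ee_pos: [463.7, 43.8, 138.6]
eef_rot: [3.135, 0.0, 1.627]
ft_force: [-0.8, -0.2, 12.1]
grip_width: 0.093
grasp_force: 30.0
```

{"method": "carry_out", "body": {"series": [0, 0, 0, 0, 0, 0, 0, 0, 0, 0, 0, 0], "jaw": 0.5}}

```text
t: 6.05
ee_pos: [461.1, 43.4, 136.7]
eef_rot: [3.141, -0.0, 1.626]
ft_force: [-0.4, 0.3, -1.3]
grip_width: 0.312
grasp_force: 0.0
```

{"method": "carry_out", "body": {"series": [0, 0, -0.04, 0, 0, 0, -0.07, 0, 0, 0, -0.07, 0, 0, 0, 0, 0]}}

```text
t: 6.45
ee_pos: [464.3, 44.3, 249.0]
eef_rot: [3.132, -0.001, 1.626]
ft_force: [1.3, 0.4, 0.1]
grip_width: 0.501
grasp_force: 0.0
```

```bash
python3 - <<'E'
from h import *
st(); plan([(664.5,126.5,240,3.7),(664.5,126.5,180,0),(664.5,126.5,136,0)],step=45)
E
```

```text
{'t': 6.45, 'ee_pos': [464.28, 44.31, 249.001], 'eef_rot': [3.132, -0.001, 1.626], 'joint_pos': [0.251, 0.343, -0.54, 1.949, 0.225, 0.898, -0.348], 'ft_force': [1.266, 0.414, 0.091], 'grip_width': 0.501, 'grasp_force': 0.0}
[0.024, 0.068, 0.004, 0.008, 0.024, 0.068, 0.004, 0.008, 0.025, 0.067, 0.003, 0.008, 0.026, 0.067, 0.004, 0.009, 0.028, 0.067, 0.003, 0.008]
[0.0, 0.0, 0.05, 0.0, 0.0, -0.001, 0.05, 0.0, 0.0, 0.0, 0.074, 0.0]
end [664.7 126.6 135.9] [ 3.132e+00 -1.000e-03  1.562e+00]
```

{"method": "carry_out", "body": {"series": [0.024, 0.068, 0.004, 0.008, 0.024, 0.068, 0.004, 0.008, 0.025, 0.067, 0.003, 0.008, 0.026, 0.067, 0.004, 0.009, 0.028, 0.072, 0.003, 0.008]}}

```text
t: 6.95
ee_pos: [664.5, 125.8, 232.2]
eef_rot: [-3.14, 0.001, 1.561]
ft_force: [1.2, 0.0, -0.3]
grip_width: 0.506
grasp_force: 0.0
```

{"method": "carry_out", "body": {"series": [0, 0, 0.05, 0, 0, 0, 0.03, 0, 0, 0, 0, 0, 0, 0, 0, 0]}}

```text
t: 7.35
ee_pos: [663.3, 125.5, 185.1]
eef_rot: [-3.14, 0.0, 1.562]
ft_force: [-0.1, 0.1, 1.1]
grip_width: 0.503
grasp_force: 0.0
```

```bash
python3 - <<'E'
from h import *
st(); plan([(664.5,126.5,160,0),(664.5,126.5,136,0)],step=45)
E
```

```text
{'t': 7.35, 'ee_pos': [663.328, 125.499, 185.101], 'eef_rot': [-3.14, 0.0, 1.562], 'joint_pos': [0.02, 0.72, -0.45, 1.451, 0.337, 1.049, -0.511], 'ft_force': [-0.135, 0.12, 1.069], 'grip_width': 0.503, 'grasp_force': 0.0}
[0.002, 0.002, 0.042, 0.0, 0.0, 0.0, 0.04, 0.0]
end [664.5 126.7 135.9] [-3.14   0.     1.562]
```

{"method": "carry_out", "body": {"series": [0.002, 0.002, 0.042, 0, 0, 0, 0.04, 0, 0, 0, 0, 0, 0, 0, 0, 0]}}

```text
t: 7.75
ee_pos: [665.5, 126.8, 137.8]
eef_rot: [3.14, -0.0, 1.562]
ft_force: [0.6, -0.6, 0.4]
grip_width: 0.499
grasp_force: 0.0
```

{"method": "carry_out", "body": {"series": [0, 0, 0, 0, 0, 0, 0, 0, 0, 0, 0, 0, 0, 0, 0, 0, 0, 0, 0, 0], "jaw": 0, "force": 30}}

```text
t: 8.25
ee_pos: [664.9, 126.7, 136.8]
eef_rot: [3.141, -0.0, 1.562]
ft_force: [-0.2, 0.0, 1.3]
grip_width: 0.113
grasp_force: 0.3
```

{"method": "carry_out", "body": {"series": [0, 0, -0.015, 0, 0, 0, -0.025, 0, 0, 0, -0.02, 0, 0, 0, 0, 0, 0, 0, 0, 0]}}

```text
t: 8.75
ee_pos: [665.2, 126.7, 173.2]
eef_rot: [3.14, -0.0, 1.562]
ft_force: [-0.5, -0.4, -2.7]
grip_width: 0.094
grasp_force: 30.0
```

{"method": "carry_out", "body": {"series": [0, 0, 0, 0, 0, 0, 0, 0]}}

```text
t: 8.95
ee_pos: [664.5, 126.5, 171.9]
eef_rot: [-3.14, 0.0, 1.562]
ft_force: [0.4, 0.0, -2.5]
grip_width: 0.098
grasp_force: 30.0
```

```bash
python3 - <<'E'
from h import *
st()
E
```

```text
{'t': 8.95, 'ee_pos': [664.459, 126.521, 171.857], 'eef_rot': [-3.14, 0.0, 1.562], 'joint_pos': [0.016, 0.735, -0.446, 1.46, 0.345, 1.025, -0.518], 'ft_force': [0.429, 0.011, -2.482], 'grip_width': 0.098, 'grasp_force': 29.958}
```

About 2.5 N: A1 is the empty tin, so A2 is the half-full one and stays untouched. Carrying A1 to the tray.

```bash
python3 - <<'E'
from h import *
plan([(664.5,126.5,275,0),(444.8,313,275,-36.2),(444.8,313,165,0)],step=35,deg=7)
E
```

```text
[0.0, 0.0, -0.057, 0.0, 0.0, 0.0, -0.057, 0.0, 0.0, 0.0, -0.058, 0.0, 0.034, -0.041, 0.0, -0.045, 0.037, -0.038, 0.0, -0.045]
[0.04, -0.036, 0.0, -0.045, 0.042, -0.033, 0.0, -0.045, 0.044, -0.03, 0.0, -0.044, 0.046, -0.027, 0.0, -0.045, 0.048, -0.023, 0.0, -0.044]
[0.05, -0.02, 0.0, -0.045, 0.05, -0.017, 0.0, -0.044, 0.0, 0.0, 0.046, 0.0, 0.0, 0.0, 0.046, 0.0, 0.0, 0.0, 0.046, 0.0]
[0.0, 0.001, 0.046, 0.0]
end [445.1 312.9 164.8] [-3.14  -0.     2.193]
```

{"method": "carry_out", "body": {"series": [0.0, 0.0, -0.057, 0.0, 0.0, 0.0, -0.057, 0.0, 0.0, 0.0, -0.058, 0.0, 0.034, -0.041, 0.0, -0.045, 0.037, -0.038, 0.0, -0.045]}}

```text
t: 9.45
ee_pos: [616.6, 168.1, 276.4]
eef_rot: [3.14, -0.0, 1.704]
ft_force: [-0.3, 1.4, -2.2]
grip_width: 0.094
grasp_force: 30.0
```

{"method": "carry_out", "body": {"series": [0.04, -0.036, 0.0, -0.045, 0.042, -0.033, 0.0, -0.045, 0.044, -0.03, 0.0, -0.044, 0.046, -0.027, 0.0, -0.045, 0.048, -0.023, 0.0, -0.044]}}

```text
t: 9.95
ee_pos: [492.8, 272.1, 275.4]
eef_rot: [-3.141, 0.0, 2.056]
ft_force: [-1.0, -0.3, -2.1]
grip_width: 0.097
grasp_force: 30.0
```

{"method": "carry_out", "body": {"series": [0.05, -0.02, 0.0, -0.045, 0.05, -0.017, 0.0, -0.044, 0, 0, 0, 0, 0, 0, 0, 0]}}

```text
t: 10.35
ee_pos: [444.8, 313.0, 275.7]
eef_rot: [3.142, 0.001, 2.195]
ft_force: [0.6, -1.4, -1.2]
grip_width: 0.096
grasp_force: 30.0
```

```bash
python3 - <<'E'
from h import *
st(); plan([(444.8,313,165,0),(444.8,313,143,0)],step=35)
E
```

```text
{'t': 10.35, 'ee_pos': [444.778, 313.009, 275.655], 'eef_rot': [3.142, 0.001, 2.195], 'joint_pos': [-0.202, 0.47, -0.693, 1.709, 0.334, 1.085, -0.376], 'ft_force': [0.638, -1.355, -1.171], 'grip_width': 0.096, 'grasp_force': 29.953}
[0.0, 0.0, 0.046, 0.0, 0.0, 0.0, 0.046, 0.0, 0.0, 0.0, 0.046, 0.0, 0.0, 0.0, 0.046, 0.0, 0.0, 0.0, 0.037, 0.0]
end [444.8 312.9 143.1] [3.142e+00 1.000e-03 2.195e+00]
```

{"method": "carry_out", "body": {"series": [0, 0, 0.046, 0, 0, 0, 0.046, 0, 0, 0, 0.046, 0, 0, 0, 0.042, 0, 0, 0, 0.03, 0]}}

```text
t: 10.85
ee_pos: [445.8, 310.7, 147.6]
eef_rot: [-3.139, 0.001, 2.19]
ft_force: [-0.1, 0.1, -2.5]
grip_width: 0.094
grasp_force: 30.0
```

{"method": "carry_out", "body": {"series": [0, 0, 0.008, 0, 0, 0, 0.006, 0, 0, 0, 0, 0, 0, 0, 0, 0]}}

```text
t: 11.25
ee_pos: [446.1, 313.0, 142.1]
eef_rot: [3.14, 0.0, 2.192]
ft_force: [0.6, 0.1, -1.4]
grip_width: 0.094
grasp_force: 30.0
```

```bash
python3 - <<'E'
from h import *
st()
E
```

```text
{'t': 11.25, 'ee_pos': [446.08, 312.985, 142.112], 'eef_rot': [3.14, 0.0, 2.192], 'joint_pos': [-0.273, 0.623, -0.6, 1.869, 0.48, 0.795, -0.507], 'ft_force': [0.597, 0.063, -1.363], 'grip_width': 0.094, 'grasp_force': 29.952}
```

{"method": "carry_out", "body": {"series": [0, 0, 0, 0, 0, 0, 0, 0, 0, 0, 0, 0], "jaw": 0.45}}

```text
t: 11.55
ee_pos: [445.4, 313.0, 141.7]
eef_rot: [3.141, -0.0, 2.193]
ft_force: [0.2, -0.0, 0.1]
grip_width: 0.312
grasp_force: 0.0
```

{"method": "carry_out", "body": {"series": [0, 0, -0.04, 0, 0, 0, -0.07, 0, 0, 0, -0.08, 0, 0, 0, -0.08, 0, 0, 0, -0.08, 0]}}

```text
t: 12.05
ee_pos: [444.8, 312.7, 353.6]
eef_rot: [3.141, -0.0, 2.194]
ft_force: [0.7, 0.2, 0.2]
grip_width: 0.447
grasp_force: 0.0
```

```bash
python3 - <<'E'
from h import *
st(); plan([(560,0,450,35),(480,-350,560,37)])
im,d=grab_frame("scene");P,u,v=cloud("scene",d)
for lo,hi in((145,180),(80,98)):
    q=P[(np.hypot(P[:,0]-445,P[:,1]-313)<95)&(P[:,2]>lo)&(P[:,2]<hi)]
    r=cv2.minAreaRect(q[:,:2].astype(np.float32));print(len(q),np.round(r[0]),np.round(r[1]),r[2],np.median(q[:,2]))
E
```

```text
{'t': 12.05, 'ee_pos': [444.765, 312.697, 353.55], 'eef_rot': [3.141, -0.0, 2.194], 'joint_pos': [-0.178, 0.406, -0.723, 1.58, 0.278, 1.261, -0.323], 'ft_force': [0.664, 0.188, 0.197], 'grip_width': 0.447, 'grasp_force': 0.0}
[-0.067, -0.018, -0.02, 0.049, -0.068, -0.013, -0.02, 0.049, -0.069, -0.008, -0.02, 0.048, -0.069, -0.003, -0.02, 0.049, -0.07, 0.002, -0.02, 0.048]
[-0.069, 0.008, -0.02, 0.049, -0.068, 0.013, -0.02, 0.048, -0.067, 0.018, -0.021, 0.049, -0.073, -0.018, -0.023, 0.051, -0.074, -0.012, -0.023, 0.051]
[-0.075, -0.006, -0.023, 0.052, -0.075, 0.001, -0.023, 0.051, -0.074, 0.006, -0.023, 0.052, -0.074, 0.013, -0.023, 0.051, -0.072, 0.018, -0.023, 0.052]
[-0.07, 0.025, -0.022, 0.051]
end [ 480.3 -350.   559.7] [ 3.141e+00 -1.000e-03  9.370e-01]
179 [447. 313.] [ 14. 118.] 36.08685302734375 162.79394420328012
1010 [448. 313.] [ 86. 130.] 37.47074508666992 89.92372596561277
```

Empty tin stands in the tray (lid at 90 mm, centre about (446,313)). Now, with an empty gripper high above the rack, I test whether leaning is possible at the reach limit.

{"method": "carry_out", "body": {"series": [-0.067, -0.018, -0.02, 0.049, -0.068, -0.013, -0.02, 0.049, -0.069, -0.008, -0.02, 0.048, -0.069, -0.003, -0.02, 0.049, -0.07, 0.002, -0.02, 0.048]}}

```text
t: 12.6
ee_pos: [517.3, 115.8, 411.9]
eef_rot: [3.141, 0.0, 1.809]
ft_force: [0.6, -0.6, -0.5]
grip_width: 0.451
grasp_force: 0.0
```

{"method": "carry_out", "body": {"series": [-0.069, 0.008, -0.02, 0.049, -0.068, 0.013, -0.02, 0.048, -0.067, 0.018, -0.021, 0.049, -0.073, -0.018, -0.023, 0.051, -0.074, -0.012, -0.023, 0.051]}}

```text
t: 13.1
ee_pos: [539.6, -89.1, 475.4]
eef_rot: [-3.141, -0.0, 1.419]
ft_force: [0.8, -0.5, -0.2]
grip_width: 0.452
grasp_force: 0.0
```

{"method": "carry_out", "body": {"series": [-0.075, -0.006, -0.023, 0.052, -0.075, 0.001, -0.023, 0.051, -0.074, 0.006, -0.023, 0.052, -0.074, 0.013, -0.023, 0.051, -0.072, 0.018, -0.023, 0.052]}}

```text
t: 13.6
ee_pos: [489.2, -307.9, 545.2]
eef_rot: [3.141, 0.0, 1.014]
ft_force: [0.6, -0.6, 0.2]
grip_width: 0.449
grasp_force: 0.0
```

{"method": "carry_out", "body": {"series": [-0.07, 0.025, -0.022, 0.051, 0, 0, -0.08, 0, 0, 0, -0.08, 0, 0, 0, 0, 0]}}

```text
t: 14.0
ee_pos: [475.6, -349.9, 620.3]
eef_rot: [3.128, 0.004, 0.929]
ft_force: [-0.5, -0.3, -0.5]
grip_width: 0.451
grasp_force: 0.0
```

```bash
python3 - <<'E'
from h import *
st()
E
```

```text
{'t': 14.0, 'ee_pos': [475.604, -349.864, 620.259], 'eef_rot': [3.128, 0.004, 0.929], 'joint_pos': [0.591, 0.432, -0.017, 0.729, 0.013, 1.968, -0.061], 'ft_force': [-0.51, -0.284, -0.502], 'grip_width': 0.451, 'grasp_force': 0.0}
```

j6 sits at its limit (1.968) with a slight lean appearing. Pushing on, up and outward.

{"method": "carry_out", "body": {"series": [0, 0, -0.08, 0, 0, 0, -0.08, 0, 0, 0, -0.08, 0, 0, 0, 0, 0]}}

```text
t: 14.4
ee_pos: [447.2, -325.3, 683.2]
eef_rot: [3.03, -0.001, 0.937]
ft_force: [-0.7, 0.9, 0.5]
grip_width: 0.452
grasp_force: 0.0
```

{"method": "carry_out", "body": {"series": [0, 0.08, 0, 0, 0, 0.08, 0, 0, 0, 0.08, 0, 0, 0, 0, 0, 0]}}

```text
t: 14.8
ee_pos: [547.8, -399.8, 641.6]
eef_rot: [2.99, -0.002, 0.935]
ft_force: [1.3, -0.3, -0.7]
grip_width: 0.452
grasp_force: 0.0
```

```bash
python3 - <<'E'
from h import *
st()
E
```

```text
{'t': 14.8, 'ee_pos': [547.822, -399.844, 641.623], 'eef_rot': [2.99, -0.002, 0.935], 'joint_pos': [0.54, 0.563, 0.173, 0.453, -0.109, 1.978, -0.007], 'ft_force': [1.324, -0.318, -0.657], 'grip_width': 0.452, 'grasp_force': 0.0}
```

The lean grows in the right direction (8.7° along azimuth -37°). Continuing.

{"method": "carry_out", "body": {"series": [0, 0, -0.08, 0, 0, 0, -0.08, 0, 0, 0, -0.08, 0, 0, 0, -0.08, 0, 0, 0, -0.08, 0]}}

```text
t: 15.3
ee_pos: [461.5, -336.7, 764.2]
eef_rot: [2.83, -0.002, 0.936]
ft_force: [0.2, 0.2, 0.3]
grip_width: 0.453
grasp_force: 0.0
```

{"method": "carry_out", "body": {"series": [0, 0.06, -0.06, 0, 0, 0.06, -0.06, 0, 0, 0.06, -0.06, 0, 0, 0.06, -0.06, 0, 0, 0, 0, 0]}}

```text
t: 15.8
ee_pos: [491.4, -359.8, 818.1]
eef_rot: [2.676, -0.003, 0.936]
ft_force: [0.0, -0.9, -0.1]
grip_width: 0.449
grasp_force: 0.0
```

```bash
python3 - <<'E'
from h import *
st()
E
```

```text
{'t': 15.8, 'ee_pos': [491.442, -359.819, 818.131], 'eef_rot': [2.676, -0.003, 0.936], 'joint_pos': [0.496, 0.361, 0.256, 0.341, -0.14, 1.98, -0.006], 'ft_force': [0.001, -0.939, -0.053], 'grip_width': 0.449, 'grasp_force': 0.0}
```

{"method": "carry_out", "body": {"series": [0, 0.06, -0.06, 0, 0, 0.06, -0.06, 0, 0, 0.06, -0.06, 0, 0, 0.06, -0.06, 0, 0, 0.06, -0.06, 0]}}

```text
t: 16.3
ee_pos: [493.1, -359.5, 884.6]
eef_rot: [2.516, -0.008, 0.942]
ft_force: [0.5, 0.1, -0.7]
grip_width: 0.45
grasp_force: 0.0
```

```bash
python3 - <<'E'
from h import *
st()
E
```

```text
{'t': 16.3, 'ee_pos': [493.087, -359.468, 884.579], 'eef_rot': [2.516, -0.008, 0.942], 'joint_pos': [0.473, 0.369, 0.569, 0.187, -0.424, 1.98, 0.016], 'ft_force': [0.544, 0.107, -0.697], 'grip_width': 0.45, 'grasp_force': 0.0}
```

{"method": "carry_out", "body": {"series": [0, 0, -0.08, 0, 0, 0, -0.08, 0, 0, 0, -0.08, 0, 0, 0, 0, 0]}}

```text
t: 16.7
ee_pos: [405.4, -299.8, 943.9]
eef_rot: [2.44, -0.006, 0.936]
ft_force: [-0.6, 0.7, 1.6]
grip_width: 0.45
grasp_force: 0.0
```

```bash
python3 - <<'E'
from h import *
st()
s=sense()
plan([(430,-310,700,0),(440,-60,450,0)])
E
```

```text
{'t': 16.7, 'ee_pos': [405.398, -299.835, 943.88], 'eef_rot': [2.44, -0.006, 0.936], 'joint_pos': [0.375, 0.17, 0.394, 0.297, -0.151, 1.981, -0.008], 'ft_force': [-0.578, 0.732, 1.585], 'grip_width': 0.45, 'grasp_force': 0.0}
[0.001, -0.038, 0.056, 0.0, 0.001, -0.038, 0.056, 0.0, 0.002, -0.038, 0.057, 0.0, 0.001, -0.038, 0.056, 0.0, 0.002, -0.039, 0.057, 0.0]
[0.001, -0.038, 0.056, 0.0, 0.043, -0.056, 0.021, 0.0, 0.043, -0.056, 0.021, 0.0, 0.043, -0.056, 0.021, 0.0, 0.043, -0.056, 0.021, 0.0]
[0.043, -0.056, 0.021, 0.0, 0.043, -0.056, 0.021, 0.0, 0.042, -0.057, 0.022, 0.0, 0.043, -0.056, 0.021, 0.0]
end [440.1 -59.9 450.3] [ 2.44  -0.006  0.936]
```

Lean is 40°. Moving back down, away from the limit, to see whether it holds.

{"method": "carry_out", "body": {"series": [0.001, -0.038, 0.056, 0.0, 0.001, -0.038, 0.056, 0.0, 0.002, -0.038, 0.057, 0.0, 0.001, -0.038, 0.056, 0.0, 0.002, -0.039, 0.057, 0.0]}}

```text
t: 17.2
ee_pos: [429.8, -306.0, 758.5]
eef_rot: [2.451, -0.009, 0.931]
ft_force: [-0.3, -0.7, 0.4]
grip_width: 0.449
grasp_force: 0.0
```

{"method": "carry_out", "body": {"series": [0.001, -0.038, 0.056, 0.0, 0.043, -0.056, 0.021, 0.0, 0.043, -0.056, 0.021, 0.0, 0.043, -0.056, 0.021, 0.0, 0.043, -0.056, 0.021, 0.0]}}

```text
t: 17.7
ee_pos: [438.2, -180.7, 595.0]
eef_rot: [2.451, -0.008, 0.93]
ft_force: [1.3, -0.1, -0.0]
grip_width: 0.448
grasp_force: 0.0
```

{"method": "carry_out", "body": {"series": [0.043, -0.056, 0.021, 0.0, 0.043, -0.056, 0.021, 0.0, 0.042, -0.057, 0.022, 0.0, 0.043, -0.056, 0.021, 0.0, 0, 0, 0, 0]}}

```text
t: 18.2
ee_pos: [442.1, -53.3, 468.2]
eef_rot: [2.455, -0.003, 0.937]
ft_force: [0.4, -0.4, -0.1]
grip_width: 0.453
grasp_force: 0.0
```

```bash
python3 - <<'E'
from h import *
st()
s=sense();R=Ro.from_euler("xyz",s["eef_rot"]).as_matrix();print(R.round(3).tolist())
b=np.array([-np.sin(np.deg2rad(3.4)),np.cos(np.deg2rad(3.4)),0])  # bar of A3
for t in range(-90,91,1):
    y=(R@Ro.from_euler("z",t,degrees=True).as_matrix())[:,1]
    if abs(y@b)<0.012: print("turn",t,y.round(3))
E
```

```text
{'t': 18.2, 'ee_pos': [442.06, -53.268, 468.171], 'eef_rot': [2.455, -0.003, 0.937], 'joint_pos': [0.037, -0.176, -0.378, 2.08, 0.637, 0.912, -1.302], 'ft_force': [0.407, -0.416, -0.053], 'grip_width': 0.453, 'grasp_force': 0.0}
[[0.592, 0.622, 0.512], [0.806, -0.46, -0.374], [0.003, 0.634, -0.773]]
turn -33 [0.844 0.053 0.533]
```

The lean persists (39.3°). Planning the leaned grasp of the full tin, A3.

```bash
python3 - <<'E'
from h import *
plan([(429.7,65.8,300,-33),(429.7,65.8,202,0)],step=45)
im,d=grab_frame("top");P,u,v=cloud("top",d)
for c,nm in(((461,43),"A3"),((654,-97),"A2")):
  for lo,hi in((145,170),(78,95)):
    q=P[(np.hypot(P[:,0]-c[0],P[:,1]-c[1])<90)&(P[:,2]>lo)&(P[:,2]<hi)]
    if len(q)>9:
        r=cv2.minAreaRect(q[:,:2].astype(np.float32));print(nm,len(q),np.round(r[0],1),np.round(r[1]),round(r[2],1))
E
```

```text
[0.029, -0.056, 0.026, -0.073, 0.036, -0.053, 0.027, -0.073, 0.041, -0.048, 0.026, -0.074, 0.047, -0.043, 0.027, -0.073, 0.052, -0.037, 0.026, -0.074]
[0.019, -0.029, 0.042, 0.0, 0.018, -0.029, 0.042, 0.0, 0.019, -0.03, 0.042, 0.0]
end [429.4  66.  202. ] [2.538 0.35  1.402]
A3 72 [463.8  50.2] [ 10. 100.] 3.2
A3 472 [464.2  44.9] [ 80. 127.] 3.5
A2 82 [654.4 -98.1] [ 10. 114.] 3.8
A2 541 [654.3 -97.1] [ 81. 129.] 3.9
```

{"method": "carry_out", "body": {"series": [0.029, -0.056, 0.026, -0.073, 0.036, -0.053, 0.027, -0.073, 0.041, -0.048, 0.026, -0.074, 0.047, -0.043, 0.027, -0.073, 0.052, -0.037, 0.026, -0.074]}}

```text
t: 18.75
ee_pos: [435.1, 62.6, 305.7]
eef_rot: [2.528, 0.349, 1.393]
ft_force: [0.5, 0.2, -0.6]
grip_width: 0.449
grasp_force: 0.0
```

{"method": "carry_out", "body": {"series": [0.019, -0.029, 0.042, 0, 0, 0, 0, 0, 0, 0, 0, 0]}}

```text
t: 19.05
ee_pos: [435.3, 62.4, 273.9]
eef_rot: [2.529, 0.348, 1.39]
ft_force: [-0.0, -0.2, -0.1]
grip_width: 0.449
grasp_force: 0.0
```

```bash
python3 - <<'E'
from h import *
st();s=sense();R=Ro.from_euler("xyz",s["eef_rot"]).as_matrix();z=R[:,2];print(R.round(3).tolist())
g=np.array([463,43.5,155])+19*z;print(g.round(1),"gp now",(s["ee_pos"]-19*z).round(1))
plan([tuple(g-75*z)+(0,),tuple(g)+(0,)],step=40)
E
```

```text
{'t': 19.05, 'ee_pos': [435.34, 62.371, 273.894], 'eef_rot': [2.529, 0.348, 1.39], 'joint_pos': [-0.226, 0.241, -0.681, 2.363, 1.138, 0.966, -1.828], 'ft_force': [-0.012, -0.217, -0.062], 'grip_width': 0.449, 'grasp_force': 0.0}
[[0.169, 0.84, 0.515], [0.925, 0.046, -0.378], [-0.341, 0.54, -0.769]]
[472.8  36.3 140.4] gp now [425.5  69.5 288.5]
[0.023, -0.035, 0.047, 0.0, 0.023, -0.035, 0.048, 0.0, 0.0, 0.0, 0.062, 0.0, 0.0, 0.0, 0.063, 0.0]
end [472.8  36.1 140.3] [2.529 0.348 1.39 ]
```

{"method": "carry_out", "body": {"series": [0.023, -0.035, 0.047, 0, 0.023, -0.035, 0.048, 0, 0, 0, 0, 0]}}

```text
t: 19.35
ee_pos: [433.5, 64.5, 195.2]
eef_rot: [2.534, 0.35, 1.392]
ft_force: [-0.9, 0.3, 0.5]
grip_width: 0.453
grasp_force: 0.0
```

```bash
python3 - <<'E'
from h import *
st();s=sense();R=Ro.from_euler("xyz",s["eef_rot"]).as_matrix();z=R[:,2];y=R[:,1]
g=np.array([463,43.5,155])+19*z;e=g-s["ee_pos"];print("to go in tool",(R.T@e).round(1))
plan([tuple(g)+(0,)],step=40)
E
```

```text
{'t': 19.35, 'ee_pos': [433.495, 64.463, 195.206], 'eef_rot': [2.534, 0.35, 1.392], 'joint_pos': [-0.317, 0.449, -0.654, 2.465, 1.367, 0.988, -2.192], 'ft_force': [-0.881, 0.302, 0.533], 'grip_width': 0.453, 'grasp_force': 0.0}
to go in tool [-0.6  2.3 73. ]
[-0.001, 0.002, 0.061, 0.0, 0.0, 0.002, 0.061, 0.0]
end [472.9  36.3 140.2] [2.534 0.35  1.392]
```

{"method": "carry_out", "body": {"series": [-0.001, 0.002, 0.061, 0, 0, 0.002, 0.061, 0, 0, 0, 0, 0, 0, 0, 0, 0]}}

```text
t: 19.75
ee_pos: [476.0, 37.4, 145.5]
eef_rot: [2.528, 0.348, 1.386]
ft_force: [-0.0, 0.1, 0.4]
grip_width: 0.452
grasp_force: 0.0
```

```bash
python3 - <<'E'
from h import *
st();s=sense();R=Ro.from_euler("xyz",s["eef_rot"]).as_matrix();z=R[:,2];y=R[:,1]
g=np.array([463,43.5,155])+19*z;e=g-s["ee_pos"];print("to go in tool",(R.T@e).round(1))
im,d=grab_frame("scene"); cv2.imwrite("pics/s2.png",cv2.resize(im[200:330,280:440,::-1],None,fx=4,fy=4,interpolation=2))
E
```

```text
{'t': 19.75, 'ee_pos': [475.967, 37.377, 145.456], 'eef_rot': [2.528, 0.348, 1.386], 'joint_pos': [-0.049, 0.692, -0.899, 2.465, 1.574, 1.206, -2.303], 'ft_force': [-0.043, 0.144, 0.445], 'grip_width': 0.452, 'grasp_force': 0.0}
to go in tool [ 0.2 -5.5  2.7]
```

View pics/s2.png

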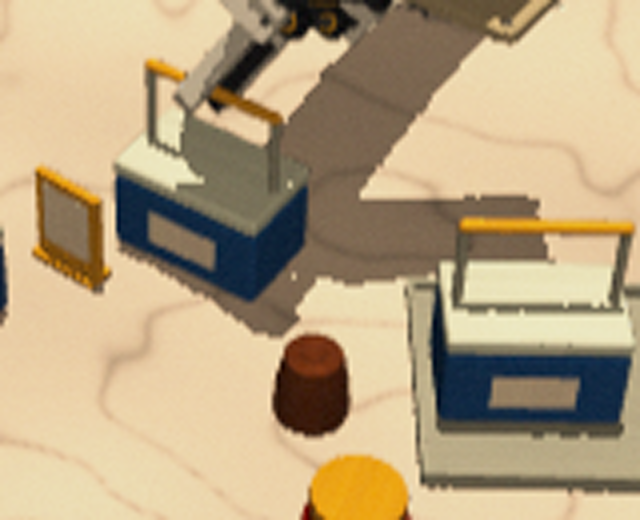

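The fingers straddle the bar at crop (210,90), about 5 mm off centre. I nudge, then grip gently.

{"method": "carry_out", "body": {"series": [0, -0.012, 0.005, 0, 0, 0, 0, 0], "jaw": 0.3}}

```text
t: 20.0
ee_pos: [473.7, 41.3, 139.3]
eef_rot: [2.534, 0.345, 1.392]
ft_force: [-0.5, 0.7, -1.0]
grip_width: 0.324
grasp_force: 0.0
```

```bash
python3 - <<'E'
from h import *
st();s=sense();R=Ro.from_euler("xyz",s["eef_rot"]).as_matrix();z=R[:,2];y=R[:,1]
g=np.array([463,43.5,155])+19*z;e=g-s["ee_pos"];print("to go in tool",(R.T@e).round(1))
E
```

```text
{'t': 20.0, 'ee_pos': [473.699, 41.325, 139.279], 'eef_rot': [2.534, 0.345, 1.392], 'joint_pos': [0.051, 0.81, -1.116, 2.466, 1.551, 1.397, -2.309], 'ft_force': [-0.532, 0.66, -1.049], 'grip_width': 0.324, 'grasp_force': 0.0}
to go in tool [-5.1 -0.5  0.6]
```

{"method": "carry_out", "body": {"series": [0, 0, 0, 0, 0, 0, 0, 0, 0, 0, 0, 0, 0, 0, 0, 0, 0, 0, 0, 0], "jaw": 0, "force": 30}}

```text
t: 20.5
ee_pos: [474.7, 38.9, 140.6]
eef_rot: [2.528, 0.35, 1.387]
ft_force: [-4.7, 1.2, 8.3]
grip_width: 0.1
grasp_force: 30.0
```

```bash
python3 - <<'E'
from h import *
st();plan([(474,41,200,0),(474,10,280,0),(470,-60,320,0)],step=20)
E
```

```text
{'t': 20.5, 'ee_pos': [474.75, 38.902, 140.612], 'eef_rot': [2.528, 0.35, 1.387], 'joint_pos': [0.047, 0.807, -1.108, 2.467, 1.552, 1.397, -2.311], 'ft_force': [-4.745, 1.161, 8.281], 'grip_width': 0.1, 'grasp_force': 30.001}
[-0.01, 0.018, -0.026, 0.0, -0.01, 0.017, -0.026, 0.0, -0.011, 0.018, -0.026, 0.0, -0.019, 0.014, -0.017, 0.0, -0.019, 0.014, -0.016, 0.0]
[-0.018, 0.014, -0.017, 0.0, -0.019, 0.014, -0.016, 0.0, -0.018, 0.014, -0.017, 0.0, -0.033, 0.006, -0.002, 0.0, -0.033, 0.006, -0.003, 0.0]
[-0.033, 0.006, -0.002, 0.0, -0.033, 0.007, -0.003, 0.0]
end [470.1 -59.9 320.1] [2.528 0.35  1.387]
```

{"method": "carry_out", "body": {"series": [-0.01, 0.018, -0.026, 0.0, -0.01, 0.017, -0.026, 0.0, -0.011, 0.018, -0.026, 0.0, -0.019, 0.014, -0.017, 0.0, -0.019, 0.014, -0.016, 0.0]}}

```text
t: 21.0
ee_pos: [472.9, 28.5, 230.2]
eef_rot: [2.535, 0.348, 1.39]
ft_force: [-0.1, 0.0, -6.5]
grip_width: 0.097
grasp_force: 30.0
```

{"method": "carry_out", "body": {"series": [-0.018, 0.014, -0.017, 0.0, -0.019, 0.014, -0.016, 0.0, -0.018, 0.014, -0.017, 0.0, 0, 0, 0, 0]}}

```text
t: 21.4
ee_pos: [473.7, 9.1, 279.6]
eef_rot: [2.529, 0.349, 1.385]
ft_force: [0.7, -0.3, -6.9]
grip_width: 0.097
grasp_force: 30.0
```

```bash
python3 - <<'E'
from h import *
st();plan([(440,-130,330,0)],step=25)
plan([(440,-130,330,33)],step=25,deg=4)
im,d=grab_frame("scene"); cv2.imwrite("pics/s3.png",cv2.resize(im[130:330,230:430,::-1],None,fx=3,fy=3,interpolation=2))
E
```

```text
{'t': 21.4, 'ee_pos': [473.696, 9.057, 279.634], 'eef_rot': [2.529, 0.349, 1.385], 'joint_pos': [0.349, 0.371, -1.206, 2.341, 1.274, 1.116, -1.786], 'ft_force': [0.745, -0.342, -6.921], 'grip_width': 0.097, 'grasp_force': 29.996}
[-0.036, -0.002, -0.001, 0.0, -0.036, -0.002, -0.001, 0.0, -0.036, -0.001, -0.001, 0.0, -0.036, -0.002, -0.001, 0.0, -0.036, -0.001, 0.0, 0.0]
[-0.036, -0.002, -0.001, 0.0, -0.037, -0.001, 0.0, 0.0]
end [ 440.2 -130.3  330.3] [2.529 0.349 1.385]
[-0.028, -0.001, -0.001, 0.041, -0.028, 0.0, -0.001, 0.041, -0.028, 0.002, 0.0, 0.041, -0.028, 0.004, -0.001, 0.041, -0.027, 0.006, 0.0, 0.041]
[-0.027, 0.008, -0.001, 0.04, -0.027, 0.009, 0.0, 0.041, -0.026, 0.011, -0.001, 0.04, -0.025, 0.013, 0.0, 0.041]
end [ 439.7 -130.2  329.9] [ 2.448 -0.008  0.922]
```

View pics/s3.png

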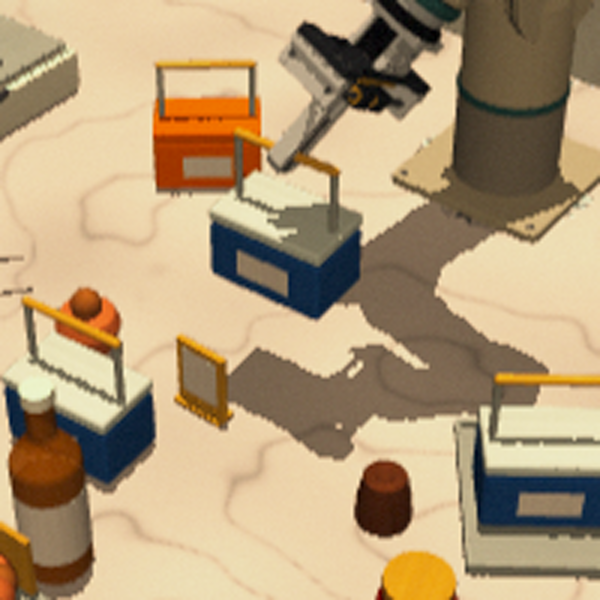

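The tin is held upright at crop (285,230). Now carrying it towards the rack while turning.

{"method": "carry_out", "body": {"series": [-0.028, -0.001, -0.001, 0.041, -0.028, 0.0, -0.001, 0.041, -0.028, 0.002, 0.0, 0.041, -0.028, 0.004, -0.001, 0.041, -0.027, 0.006, 0.0, 0.041]}}

```text
t: 21.95
ee_pos: [453.8, -67.1, 304.2]
eef_rot: [2.469, 0.153, 1.122]
ft_force: [-0.1, -0.3, -6.8]
grip_width: 0.094
grasp_force: 30.0
```

{"method": "carry_out", "body": {"series": [-0.027, 0.008, -0.001, 0.04, -0.027, 0.009, 0.0, 0.041, -0.026, 0.011, -0.001, 0.04, -0.025, 0.013, 0.0, 0.041, 0, 0, 0, 0]}}

```text
t: 22.45
ee_pos: [438.1, -131.6, 327.4]
eef_rot: [2.452, -0.004, 0.919]
ft_force: [0.1, -1.0, -6.1]
grip_width: 0.099
grasp_force: 30.0
```

```bash
cat >> h.py <<'E'
def tinpose(c,zlid,show=True):
    """lid plane + bar line of the held tin from both clouds, near gripped bar point c"""
    pts=[];bars=[]
    for n in("scene","top"):
        im,d=grab_frame(n);P,u,v=cloud(n,d);rgb=im[v,u].astype(int)
        near=np.linalg.norm(P-c,axis=1)<190
        blue=near&(rgb[:,2]>rgb[:,0]+25)&(P[:,2]<c[2]-30)
        br=near&(rgb[:,0]>rgb[:,2]+60)&(abs(P[:,2]-c[2])<45)&(np.linalg.norm(P-c,axis=1)<75)
        print(n,"blue",blue.sum(),P[blue].mean(0).round() if blue.any() else "","brass",br.sum())
        bars.append(P[br])
        cv2.imwrite(f"pics/cur_{n}.png",im[:,:,::-1])
    for B in bars:
        if len(B)>8:
            m=np.median(B,0);B=B[np.linalg.norm(B-m,axis=1)<90];m=B.mean(0);w=np.linalg.svd(B-m)[2][0];w*=np.sign(w[1])
            print("bar mid",m.round(),"dir az",np.rad2deg(np.arctan2(w[1],w[0])).round(1),"incl",np.rad2deg(np.arcsin(w[2])).round(1),"len",np.ptp((B-m)@w).round())
E
python3 - <<'E'
from h import *
st();s=sense();R=Ro.from_euler("xyz",s["eef_rot"]).as_matrix()
g=np.array(s["ee_pos"])-19*R[:,2];print(g.round());tinpose(g,0)
a=cv2.imread("pics/cur_scene.png")[100:300,150:410];cv2.imwrite("pics/s4.png",cv2.resize(a,None,fx=3,fy=3,interpolation=2))
E
```

```text
{'t': 22.45, 'ee_pos': [438.11, -131.611, 327.379], 'eef_rot': [2.452, -0.004, 0.919], 'joint_pos': [0.975, -0.018, -1.093, 2.396, 1.135, 0.491, -1.739], 'ft_force': [0.059, -1.033, -6.05], 'grip_width': 0.099, 'grasp_force': 30.001}
[ 428. -124.  342.]
scene blue 703 [478. -70. 243.] brass 54
top blue 8 [467. -48. 251.] brass 13
bar mid [ 432. -111.  349.] dir az 70.8 incl 15.8 len 120.0
bar mid [ 407. -172.  332.] dir az 66.9 incl -18.6 len 11.0
```

View pics/s4.png

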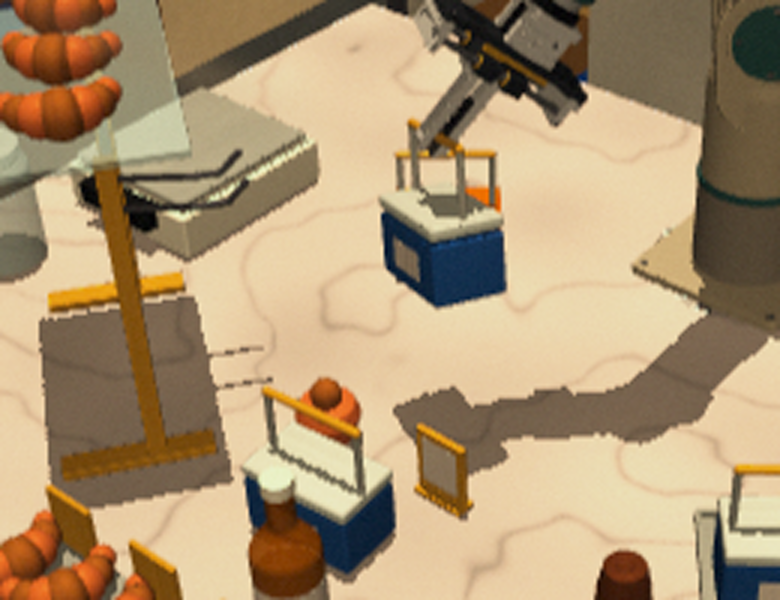

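The tin is tilted about 18° sideways because the spin axis leans (bar inclined at crop (435,140)). I'll set it down flat in the free space in front of the rack, where it pivots flat with about the rack's yaw, then regrip squarely.

```bash
python3 - <<'E'
from h import *
st();s=sense();z=Ro.from_euler("xyz",s["eef_rot"]).as_matrix()[:,2]
f=lambda gz:tuple(np.array([407,-292,gz])+19*z)+(0,)
plan([f(320)],step=30);plan([f(320),f(200)],step=30)
E
```

```text
{'t': 22.55, 'ee_pos': [439.208, -129.183, 327.026], 'eef_rot': [2.453, -0.005, 0.925], 'joint_pos': [0.972, -0.016, -1.097, 2.395, 1.136, 0.492, -1.74], 'ft_force': [-0.179, -0.544, -7.21], 'grip_width': 0.096, 'grasp_force': 30.04}
[-0.042, 0.014, 0.019, 0.0, -0.041, 0.014, 0.019, 0.0, -0.042, 0.015, 0.02, 0.0, -0.041, 0.014, 0.019, 0.0, -0.042, 0.015, 0.02, 0.0]
[-0.041, 0.014, 0.019, 0.0]
end [ 416.5 -299.   305.3] [ 2.453 -0.005  0.925]
[-0.042, 0.014, 0.019, 0.0, -0.041, 0.014, 0.019, 0.0, -0.042, 0.015, 0.02, 0.0, -0.041, 0.014, 0.019, 0.0, -0.042, 0.015, 0.02, 0.0]
[-0.041, 0.014, 0.019, 0.0, 0.0, -0.032, 0.039, 0.0, 0.0, -0.032, 0.039, 0.0, -0.001, -0.031, 0.038, 0.0, 0.0, -0.032, 0.039, 0.0]
end [ 416.6 -299.2  185.1] [ 2.453 -0.005  0.925]
```

{"method": "carry_out", "body": {"series": [-0.042, 0.014, 0.019, 0.0, -0.041, 0.014, 0.019, 0.0, -0.042, 0.015, 0.02, 0.0, -0.041, 0.014, 0.019, 0.0, -0.042, 0.015, 0.02, 0.0]}}

```text
t: 23.05
ee_pos: [422.3, -267.6, 308.7]
eef_rot: [2.454, -0.006, 0.93]
ft_force: [0.9, -0.2, -7.5]
grip_width: 0.098
grasp_force: 30.0
```

{"method": "carry_out", "body": {"series": [-0.041, 0.014, 0.019, 0.0, 0.0, -0.032, 0.039, 0.0, 0.0, -0.032, 0.039, 0.0, -0.001, -0.031, 0.038, 0.0, 0, 0, 0, 0]}}

```text
t: 23.55
ee_pos: [424.2, -303.3, 226.4]
eef_rot: [2.484, -0.012, 0.919]
ft_force: [-0.9, 0.7, -7.1]
grip_width: 0.091
grasp_force: 30.0
```

```bash
python3 - <<'E'
from h import *
st();s=sense();z=Ro.from_euler("xyz",s["eef_rot"]).as_matrix()[:,2]
f=lambda gz:tuple(np.array([407,-292,gz])+19*z)+(0,)
plan([f(185),f(158)],step=7)
E
```

```text
{'t': 23.55, 'ee_pos': [424.226, -303.302, 226.366], 'eef_rot': [2.484, -0.012, 0.919], 'joint_pos': [1.409, 0.486, -1.243, 2.467, 1.898, 0.657, -2.027], 'ft_force': [-0.858, 0.68, -7.085], 'grip_width': 0.091, 'grasp_force': 30.002}
[0.0, -0.008, 0.007, 0.0, 0.0, -0.008, 0.007, 0.0, 0.0, -0.008, 0.007, 0.0, -0.001, -0.008, 0.007, 0.0, 0.0, -0.007, 0.007, 0.0]
[-0.001, -0.008, 0.008, 0.0, 0.0, -0.007, 0.007, 0.0, -0.001, -0.008, 0.008, 0.0, 0.0, -0.007, 0.007, 0.0, 0.0, -0.007, 0.009, 0.0]
[0.0, -0.007, 0.009, 0.0, 0.0, -0.007, 0.009, 0.0, -0.001, -0.007, 0.009, 0.0]
end [ 416.2 -298.9  142.8] [ 2.484 -0.012  0.919]
```

Too close in here (j3 and j4 at their limits), so I'll hang it directly and let the prongs level the bar. Backing up first.

```bash
python3 - <<'E'
from h import *
s=sense();z=Ro.from_euler("xyz",s["eef_rot"]).as_matrix()[:,2]
f=lambda x,gz:tuple(np.array([x*.809+3*.588,-x*.588+3*.809,gz])+19*z)+(0,)
plan([f(505,360)],step=30)
E
```

```text
[0.0, 0.029, -0.04, 0.0, 0.0, 0.028, -0.04, 0.0, 0.0, 0.029, -0.041, 0.0, 0.0, 0.028, -0.04, 0.0]
end [ 419.5 -301.5  344.6] [ 2.484 -0.012  0.919]
```

{"method": "carry_out", "body": {"series": [0.0, 0.029, -0.04, 0.0, 0.0, 0.028, -0.04, 0.0, 0.0, 0.029, -0.041, 0.0, 0.0, 0.028, -0.04, 0.0, 0, 0, 0, 0]}}

```text
t: 24.05
ee_pos: [414.8, -300.7, 318.2]
eef_rot: [2.487, 0.011, 0.917]
ft_force: [0.6, 0.6, -6.8]
grip_width: 0.092
grasp_force: 30.0
```

```bash
python3 - <<'E'
from h import *
st();s=sense();R=Ro.from_euler("xyz",s["eef_rot"]).as_matrix()
g=np.array(s["ee_pos"])-19*R[:,2];print(g.round());tinpose(g,0);print(R.round(3).tolist())
for n in("scene","top"):
    a=cv2.imread(f"pics/cur_{n}.png"); a=a[60:260,90:350] if n=="scene" else a[110:350,300:560]
    cv2.imwrite(f"pics/x_{n}.png",a)
a=cv2.imread("pics/x_scene.png");b=cv2.imread("pics/x_top.png")
cv2.imwrite("pics/s5.png",np.hstack([cv2.resize(a,(430,331),interpolation=2),cv2.resize(b,(360,331),interpolation=2)]))
E
```

```text
{'t': 24.05, 'ee_pos': [414.829, -300.732, 318.154], 'eef_rot': [2.487, 0.011, 0.917], 'joint_pos': [1.633, 0.128, -1.232, 2.33, 1.154, 0.28, -1.259], 'ft_force': [0.572, 0.62, -6.772], 'grip_width': 0.092, 'grasp_force': 29.992}
[ 406. -294.  333.]
scene blue 409 [ 433. -236.  220.] brass 42
top blue 2 [ 396. -223.  235.] brass 6
bar mid [ 411. -282.  338.] dir az 54.2 incl 1.4 len 121.0
[[0.608, 0.634, 0.478], [0.794, -0.477, -0.377], [-0.011, 0.609, -0.793]]
```

View pics/s5.png

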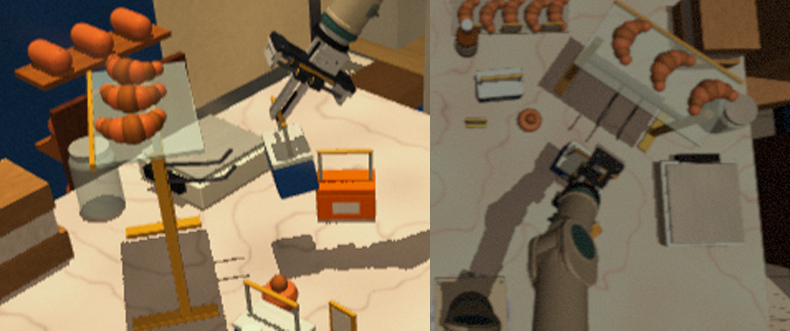

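The bar is now level (inclination 1.4°, azimuth 54°, the rack's y direction); the tin hangs at (290,165) in the left view, in front of the rack. Going out to the hook.

```bash
python3 - <<'E'
from h import *
s=sense();z=Ro.from_euler("xyz",s["eef_rot"]).as_matrix()[:,2]
f=lambda x,gz:tuple(np.array([x*.809-2*.588,-x*.588-2*.809,gz])+19*z)+(0,)
plan([f(565,300)],step=25)
E
```

```text
[0.0, 0.018, 0.036, 0.0, -0.001, 0.018, 0.035, 0.0, 0.0, 0.018, 0.036, 0.0]
end [ 464.9 -340.9  284.8] [2.49  0.009 0.918]
```

{"method": "carry_out", "body": {"series": [0.0, 0.018, 0.036, 0.0, -0.001, 0.018, 0.035, 0.0, 0.0, 0.018, 0.036, 0.0, 0, 0, 0, 0, 0, 0, 0, 0]}}

```text
t: 24.65
ee_pos: [465.3, -340.2, 282.9]
eef_rot: [2.494, 0.003, 0.919]
ft_force: [-0.5, 1.0, -6.3]
grip_width: 0.098
grasp_force: 30.0
```

```bash
python3 - <<'E'
from h import *
st();s=sense();R=Ro.from_euler("xyz",s["eef_rot"]).as_matrix();z=R[:,2]
g=np.array(s["ee_pos"])-19*z;print("G",g.round(),"x'",(g@[.809,-.588,0]).round(1),"y'",(g@[.588,.809,0]).round(1));tinpose(g,0)
f=lambda x,gz:tuple(np.array([x*.809-2*.588,-x*.588-2*.809,gz])+19*z)+(0,)
plan([f(598,272)],step=20)
E
```

```text
{'t': 24.65, 'ee_pos': [465.285, -340.163, 282.891], 'eef_rot': [2.494, 0.003, 0.919], 'joint_pos': [1.363, 0.338, -1.055, 2.256, 1.496, 0.427, -1.558], 'ft_force': [-0.494, 1.005, -6.263], 'grip_width': 0.098, 'grasp_force': 30.001}
G [ 456. -333.  298.] x' 565.0 y' -1.3
scene blue 412 [ 487. -278.  185.] brass 36
top blue 3 [ 449. -259.  189.] brass 24
bar mid [ 463. -321.  303.] dir az 54.9 incl 2.5 len 116.0
bar mid [ 439. -359.  299.] dir az 55.0 incl 2.1 len 110.0
[0.001, 0.006, 0.023, 0.0, 0.0, 0.006, 0.023, 0.0, 0.001, 0.006, 0.023, 0.0]
end [ 491.6 -360.1  257. ] [2.493 0.005 0.917]
```

{"method": "carry_out", "body": {"series": [0.001, 0.006, 0.023, 0.0, 0.0, 0.006, 0.023, 0.0, 0.001, 0.006, 0.023, 0.0, 0, 0, 0, 0, 0, 0, 0, 0]}}

```text
t: 25.25
ee_pos: [491.5, -361.0, 257.8]
eef_rot: [2.492, 0.005, 0.916]
ft_force: [-1.5, 0.5, -6.8]
grip_width: 0.092
grasp_force: 30.0
```

```bash
python3 - <<'E'
from h import *
st();s=sense();R=Ro.from_euler("xyz",s["eef_rot"]).as_matrix();z=R[:,2]
g=np.array(s["ee_pos"])-19*z;A=np.array([[.809,-.588,0],[.588,.809,0],[0,0,1]]);print("G'",(A@g).round(1))
for n in("scene","top"):
    im,d=grab_frame(n);P,u,v=cloud(n,d);rgb=im[v,u].astype(int);W=P@A.T-A@g
    k=(abs(W[:,1])<80)&(abs(W[:,0])<22)&(abs(W[:,2])<22)&(rgb[:,0]>rgb[:,2]+50)
    w=W[k];print(n,k.sum(),"y' range",w[:,1].min().round(),w[:,1].max().round())
    for lo in range(-75,75,25):
        q=w[(w[:,1]>=lo)&(w[:,1]<lo+25)]
        if len(q):print("  ",lo,len(q),np.median(q,0).round(1))
    cv2.imwrite(f"pics/h_{n}.png",im[:,:,::-1])
f=lambda x,gz:tuple(np.array([x*.809-2*.588,-x*.588-2*.809,gz])+19*z)+(0,)
plan([f(602,264),f(622,249),f(630,238)],step=10)
a=cv2.imread("pics/h_scene.png")[60:260,90:320];cv2.imwrite("pics/s6.png",cv2.resize(a,None,fx=3,fy=3,interpolation=2))
E
```

```text
{'t': 25.25, 'ee_pos': [491.456, -360.981, 257.836], 'eef_rot': [2.492, 0.005, 0.916], 'joint_pos': [1.291, 0.447, -1.016, 2.22, 1.63, 0.501, -1.658], 'ft_force': [-1.5, 0.484, -6.834], 'grip_width': 0.092, 'grasp_force': 30.0}
G' [598.4  -2.7 273. ]
scene 41 y' range -61.0 56.0
   -75 6 [  3.6 -57.3   0.4]
   -50 2 [  3.4 -47.4   2.1]
   -25 1 [  6.4 -14.7  15.7]
   0 13 [ 0.7 14.3  2.6]
   25 14 [ 2.  39.1  3.7]
   50 5 [ 1.9 50.5  5.3]
top 37 y' range -63.0 50.0
   -75 9 [  0.5 -55.9   0.6]
   -50 7 [  0.6 -29.9  -0. ]
   -25 6 [ -0.5 -21.9   3. ]
   0 2 [ 0.8 20.1  1.5]
   25 13 [-0.3 39.   3.6]
[0.002, -0.004, 0.016, 0.0, 0.0, 0.004, 0.013, 0.0, 0.0, 0.004, 0.014, 0.0, 0.001, 0.003, 0.013, 0.0, 0.0, 0.0, 0.011, 0.0]
[0.0, 0.0, 0.012, 0.0]
end [ 517.7 -379.4  223. ] [2.492 0.006 0.916]
```

View pics/s6.png

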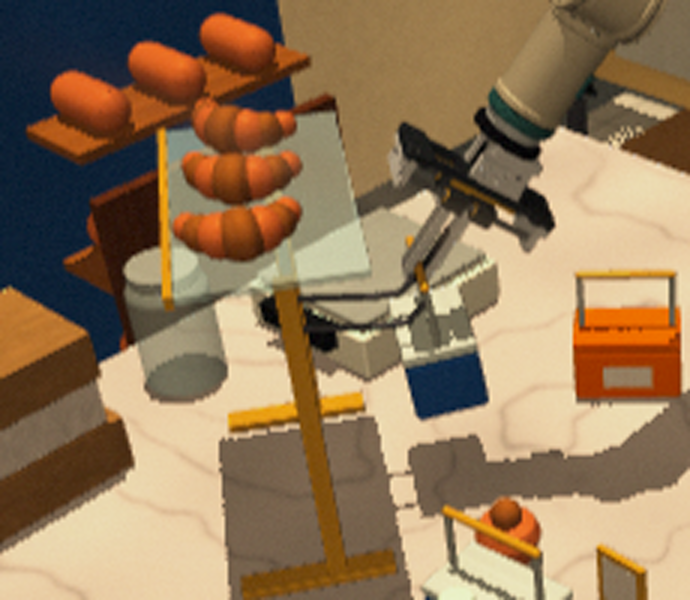

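The tin bar sits just before the prong tips (crop (415,270); tips near (425,310)), with about 34 mm between gripper and shelf. The bar middle is 10 mm off to -y, which I correct while moving onto the seat.

```bash
python3 - <<'E'
from h import *
s=sense();z=Ro.from_euler("xyz",s["eef_rot"]).as_matrix()[:,2]
f=lambda x,gz:tuple(np.array([x*.809+6*.588,-x*.588+6*.809,gz])+19*z)+(0,)
plan([f(602,266),f(622,251),f(630,240)],step=10)
E
```

```text
[0.007, -0.001, 0.007, 0.0, 0.008, -0.002, 0.006, 0.0, 0.0, 0.004, 0.013, 0.0, 0.0, 0.004, 0.014, 0.0, 0.001, 0.004, 0.013, 0.0]
[0.0, 0.0, 0.011, 0.0, 0.0, -0.001, 0.012, 0.0]
end [ 522.  -372.8  224.7] [2.492 0.006 0.916]
```

{"method": "carry_out", "body": {"series": [0.007, -0.001, 0.007, 0.0, 0.008, -0.002, 0.006, 0.0, 0.0, 0.004, 0.013, 0.0, 0.0, 0.004, 0.014, 0.0, 0.001, 0.004, 0.013, 0.0]}}

```text
t: 25.85
ee_pos: [516.7, -369.3, 234.9]
eef_rot: [2.492, 0.006, 0.915]
ft_force: [0.1, -0.5, -6.3]
grip_width: 0.1
grasp_force: 30.0
```

{"method": "carry_out", "body": {"series": [0, 0, 0, 0, 0, 0, 0, 0]}}

```text
t: 26.05
ee_pos: [516.5, -368.2, 235.0]
eef_rot: [2.493, 0.005, 0.916]
ft_force: [1.1, -0.0, -6.7]
grip_width: 0.098
grasp_force: 30.0
```

```bash
cat >> h.py <<'E'
def hook(dx,dz):
    st();s=sense();z=Ro.from_euler("xyz",s["eef_rot"]).as_matrix()[:,2]
    A=np.array([[.809,-.588,0],[.588,.809,0],[0,0,1]]);g=A@(np.array(s["ee_pos"])-19*z);print("G'",g.round(1))
    plan([tuple(A.T@[dx,6,dz]+19*z)+(0,)],step=7)
E
python3 - <<'E'
from h import *
hook(631,239)
E
```

```text
{'t': 26.05, 'ee_pos': [516.503, -368.208, 235.045], 'eef_rot': [2.493, 0.005, 0.916], 'joint_pos': [1.228, 0.531, -0.995, 2.19, 1.711, 0.566, -1.725], 'ft_force': [1.12, -0.049, -6.739], 'grip_width': 0.098, 'grasp_force': 29.999}
G' [622.9   6.2 250.2]
[0.0, 0.0, 0.012, 0.0, 0.0, 0.0, 0.011, 0.0]
end [ 523.1 -373.3  224. ] [2.493 0.005 0.916]
```

{"method": "carry_out", "body": {"series": [0.0, 0.0, 0.012, 0.0, 0.0, 0.0, 0.011, 0.0, 0, 0, 0, 0, 0, 0, 0, 0]}}

```text
t: 26.45
ee_pos: [522.9, -373.4, 224.2]
eef_rot: [2.493, 0.005, 0.916]
ft_force: [-0.3, 0.2, -6.0]
grip_width: 0.095
grasp_force: 30.0
```

```bash
python3 - <<'E'
from h import *
hook(632,233)
E
```

```text
{'t': 26.45, 'ee_pos': [522.88, -373.432, 224.182], 'eef_rot': [2.493, 0.005, 0.916], 'joint_pos': [1.215, 0.565, -0.987, 2.183, 1.752, 0.586, -1.751], 'ft_force': [-0.301, 0.243, -6.05], 'grip_width': 0.095, 'grasp_force': 29.999}
G' [631.1   5.7 239.3]
[0.001, -0.005, 0.009, 0.0]
end [ 523.9 -373.5  218.1] [2.493 0.005 0.916]
```

Still bearing the full weight; lowering in small steps to contact.

{"method": "carry_out", "body": {"series": [0, -0.005, 0.007, 0, 0, 0, 0, 0, 0, 0, 0, 0]}}

```text
t: 26.75
ee_pos: [525.1, -374.7, 221.7]
eef_rot: [2.487, 0.006, 0.917]
ft_force: [3.2, -0.2, 2.1]
grip_width: 0.096
grasp_force: 30.1
```

{"method": "carry_out", "body": {"series": [0, -0.003, 0.004, 0, 0, 0, 0, 0, 0, 0, 0, 0]}}

```text
t: 27.05
ee_pos: [525.9, -375.0, 221.1]
eef_rot: [2.483, 0.008, 0.917]
ft_force: [-6.4, 2.9, 19.0]
grip_width: 0.094
grasp_force: 30.0
```

```bash
python3 - <<'E'
from h import *
hook(632,230)
E
```

```text
{'t': 27.05, 'ee_pos': [525.911, -375.001, 221.094], 'eef_rot': [2.483, 0.008, 0.917], 'joint_pos': [1.211, 0.58, -0.99, 2.188, 1.791, 0.604, -1.784], 'ft_force': [-6.375, 2.921, 19.02], 'grip_width': 0.094, 'grasp_force': 29.989}
G' [634.3   6.3 236.1]
[0.0, -0.009, 0.006, 0.0]
end [ 524.2 -373.8  214.9] [2.483 0.008 0.917]
```

Contact at z = 236 (seat 235). Easing off the press, then opening.

{"method": "carry_out", "body": {"series": [0, 0.003, -0.004, 0, 0, 0, 0, 0], "force": 10}}

```text
t: 27.25
ee_pos: [524.3, -373.8, 221.0]
eef_rot: [2.489, 0.006, 0.916]
ft_force: [-1.3, 1.1, 6.0]
grip_width: 0.104
grasp_force: 10.0
```

{"method": "carry_out", "body": {"series": [0, 0, 0, 0, 0, 0, 0, 0, 0, 0, 0, 0, 0, 0, 0, 0], "jaw": 0.25}}

```text
t: 27.65
ee_pos: [522.6, -373.5, 218.8]
eef_rot: [2.493, 0.005, 0.915]
ft_force: [-0.5, 0.3, -0.6]
grip_width: 0.252
grasp_force: 0.0
```

```bash
python3 - <<'E'
from h import *
st();s=sense();z=Ro.from_euler("xyz",s["eef_rot"]).as_matrix()[:,2]
A=np.array([[.809,-.588,0],[.588,.809,0],[0,0,1]]);g=A@(np.array(s["ee_pos"])-19*z)
for n in("scene","top"):
    im,d=grab_frame(n);P,u,v=cloud(n,d);rgb=im[v,u].astype(int);W=P@A.T
    k=(abs(W[:,1]-3)<80)&(abs(W[:,0]-636)<40)&(abs(W[:,2]-237)<25)&(rgb[:,0]>rgb[:,2]+50)
    w=W[k];print(n,k.sum(),"y'",w[:,1].min().round(),w[:,1].max().round(),"med",np.median(w,0).round(1))
    b=(rgb[:,2]>rgb[:,0]+25)&(abs(W[:,1]-3)<90)&(abs(W[:,0]-636)<110)&(W[:,2]<175)&(W[:,2]>60);print(" blue",b.sum(),W[b].mean(0).round() if b.any() else "")
    cv2.imwrite(f"pics/k_{n}.png",im[:,:,::-1])
a=cv2.imread("pics/k_scene.png")[60:260,90:320];cv2.imwrite("pics/s7.png",cv2.resize(a,None,fx=3,fy=3,interpolation=2))
E
```

```text
{'t': 27.65, 'ee_pos': [522.596, -373.533, 218.756], 'eef_rot': [2.493, 0.005, 0.915], 'joint_pos': [1.212, 0.577, -0.987, 2.189, 1.775, 0.595, -1.772], 'ft_force': [-0.514, 0.292, -0.553], 'grip_width': 0.252, 'grasp_force': 0.0}
scene 40 y' -56.0 63.0 med [633.3  27.4 239.1]
 blue 387 [635.  65. 121.]
top 30 y' -57.0 55.0 med [632.7 -26.1 239.9]
 blue 0
```

View pics/s7.png

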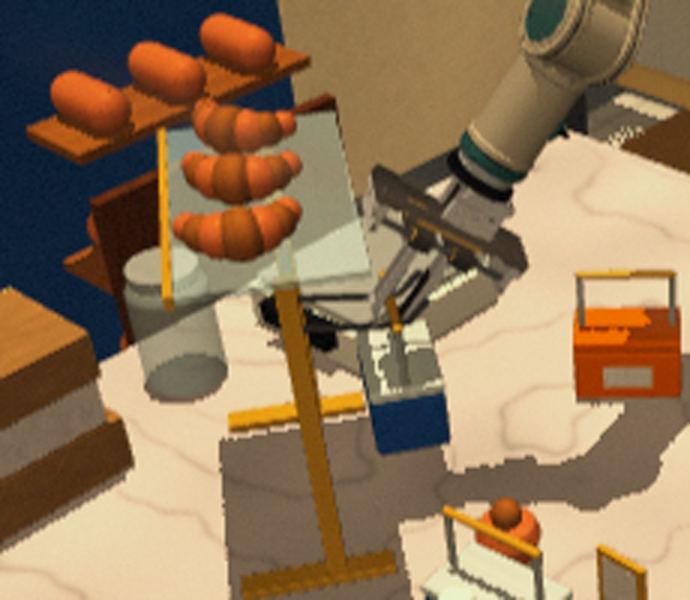

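The tin hangs on both prongs (bar at x' 633, y' 3, z about 236), upright and with no load on the gripper. Withdrawing along the tool axis.

{"method": "carry_out", "body": {"series": [0, 0, -0.03, 0, 0, 0, -0.04, 0, 0, 0, -0.05, 0, 0, 0, -0.06, 0, 0, 0, -0.07, 0]}}

```text
t: 28.25
ee_pos: [455.8, -322.2, 329.8]
eef_rot: [2.494, 0.006, 0.916]
ft_force: [-0.9, -0.0, -0.4]
grip_width: 0.25
grasp_force: 0.0
```

{"method": "carry_out", "body": {"series": [0, -0.03, -0.05, 0, 0, 0, 0, 0, 0, 0, 0, 0, 0, 0, 0, 0]}}

```text
t: 28.65
ee_pos: [435.4, -308.1, 338.9]
eef_rot: [2.498, 0.004, 0.915]
ft_force: [0.0, 0.8, -0.4]
grip_width: 0.251
grasp_force: 0.0
```

```bash
python3 - <<'E'
from h import *
st()
A=np.array([[.809,-.588,0],[.588,.809,0],[0,0,1]])
C={}
for n in("scene","top"):
    im,d=grab_frame(n);P,u,v=cloud(n,d);C[n]=P;rgb=im[v,u].astype(int);W=P@A.T
    k=(abs(W[:,1]-3)<80)&(abs(W[:,0]-636)<40)&(abs(W[:,2]-237)<25)&(rgb[:,0]>rgb[:,2]+50)
    w=W[k];print(n,k.sum(),"bar y'",w[:,1].min().round(),w[:,1].max().round(),"med",np.median(w,0).round(1))
    b=(rgb[:,2]>rgb[:,0]+25)&(abs(W[:,1]-3)<90)&(abs(W[:,0]-636)<110)&(W[:,2]<175)&(W[:,2]>60);print(" blue",b.sum(),W[b].mean(0).round() if b.any() else "")
    for c,nm in(((446,313),"empty"),((654,-97),"half")):
        q=P[(np.hypot(P[:,0]-c[0],P[:,1]-c[1])<95)&(P[:,2]>78)&(P[:,2]<97)]
        if len(q)>9:
            r=cv2.minAreaRect(q[:,:2].astype(np.float32));print(" ",nm,len(q),np.round(r[0],1),np.round(r[1]),round(r[2],1),np.median(q[:,2]).round(1))
    cv2.imwrite(f"pics/f_{n}.png",im[:,:,::-1])
E
```

```text
{'t': 28.65, 'ee_pos': [435.433, -308.111, 338.916], 'eef_rot': [2.498, 0.004, 0.915], 'joint_pos': [1.596, 0.127, -1.201, 2.243, 0.889, 0.327, -0.996], 'ft_force': [0.03, 0.834, -0.414], 'grip_width': 0.251, 'grasp_force': 0.0}
scene 66 bar y' -53.0 63.0 med [633.7   8.8 239.5]
 blue 391 [632.  64. 121.]
  empty 1017 [446.5 311.5] [ 85. 130.] 37.3 89.8
  half 782 [654.6 -95.2] [ 84. 134.] 4.5 85.6
top 78 bar y' -57.0 55.0 med [633.2  -1.7 238.8]
 blue 0 
  empty 596 [446.3 312.6] [ 82. 130.] 36.9 89.4
  half 540 [654.1 -97.1] [ 81. 130.] 4.1 84.8
```

View pics/f_scene.png

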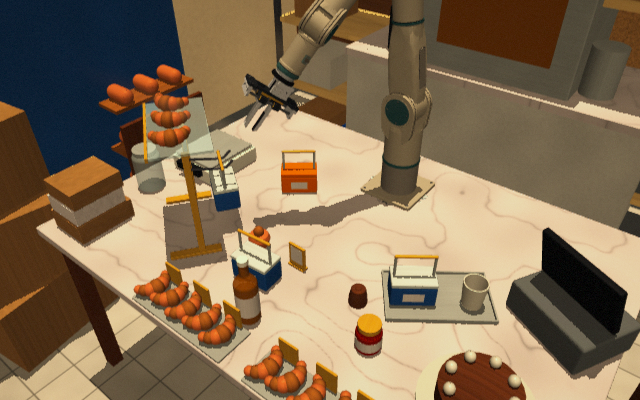

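The final picture shows the full tin hanging upright on the hook (225,185), the empty one flat in the tray (413,280), the half-full one untouched (257,258), the bystanders in place and the gripper clear. I let it settle briefly, then hand in.

{"method": "carry_out", "body": {"series": [0, 0, 0, 0, 0, 0, 0, 0, 0, 0, 0, 0, 0, 0, 0, 0, 0, 0, 0, 0]}}

```text
t: 29.25
ee_pos: [435.2, -307.6, 339.2]
eef_rot: [2.497, 0.004, 0.915]
ft_force: [0.1, 0.9, 0.6]
grip_width: 0.253
grasp_force: 0.0
```

{"method": "carry_out", "body": {"series": [0, 0, 0, 0, 0, 0, 0, 0, 0, 0, 0, 0, 0, 0, 0, 0, 0, 0, 0, 0]}}

```text
t: 29.75
ee_pos: [435.1, -307.7, 339.3]
eef_rot: [2.497, 0.005, 0.915]
ft_force: [-0.1, 1.3, -0.3]
grip_width: 0.252
grasp_force: 0.0
```

```bash
python3 - <<'E'
from rig import *
print(finish_job())
E
```

```text
the job is handed in; nothing more can be done
None
```

I handed the job in after about 30 s (no verdict came back): the full tin hangs on the hook, the empty one stands flat in the tray, the half-full one was never touched, and the bystanders look unmoved in the last picture.

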